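# Tip scrap steel pieces through a sprung hopper flap with a bench scoop

### The job

Put the offcut of square tube from the bench into the scoop with the other scrap pieces, then take the scoop to the blue scrap hopper, push its spring flap open with the front rim of the scoop and tip the scoop so that all four pieces drop inside. Draw the scoop out so that the flap springs shut, and set the scoop back down level on its black mat. Keep the gripper itself off the flap and leave the other things on the bench where they are.

Things in the scene. Friction and masses are not known exactly. Their poses are not given: they have to be found in the camera images.
- hopper: Blue sheet-steel scrap hopper, fixed, 150 x 150 x 180 mm. Origin: centre of its underside; z up; its -x side (grey clean-out door) faces the robot. Hollow; the only way in is the opening in its flat top at z 180 mm (x from -52 to 52, y from -59 to 59), which the flap fills. A splash guard 30 mm high stands on the top along the far (+x) edge and the far third of both sides.
- flap (a joint): Angle (rad) of the bare steel flap with a yellow stripe that fills the hopper's opening. 0 = shut, level with the top; at most 1.1 as its free far edge is pushed down inside. 102 mm from the hinge at the near edge (along the hopper's y) to the free edge, 114 mm wide. A spring shuts it: 0.24 Nm at 0, 0.35 Nm at 0.9 (3 to 6 N, 60 to 80 mm from the hinge). Pushed down, it is a ramp for the parts.
- flap_hinge (a point): Middle of the flap's hinge line, in the hopper's axes: 54.5 mm to -x of the hopper's centre, 178.5 mm above the bench. The flap runs from here to +x.
- scoop: Loose aluminium bench scoop, 250 g. Pan: x -58 to 70 mm, 86 wide (81 inside), floor 2.5 thick. Origin: underside of the floor; +x to the open front, z up. Rear wall and rear half of the sides 34 high, sides sloping to 12 at the front, no front wall. Black handle 14 thick (y), 28 broad, 58 long, at the rear wall, leaning back to -x 38 degrees from vertical, its top 81 above the underside.
- scoop_grip (a point): Where to grasp the scoop's black handle: on its middle plane, 22 mm below its top end along the handle; 93 mm behind the scoop's origin (-x) and 63.5 mm above its underside, in the scoop's axes.
- scoop_lip (a point): Middle of the scoop's front edge, on the floor's top face: 70 mm in front of the scoop's origin, 2.5 mm above its underside. The floor must slope down forward about 45 degrees or more for the parts to slide out surely.
- mat: Black rubber mat fixed to the bench, 150 x 120 x 3 mm (x by y); the scoop stands on it at the start, front to +x of the mat within about 7 degrees. Origin: centre of its underside.
- tube_offcut: Offcut of light grey square steel tube, 58 mm long (x), 34 wide (y), 14 high (z), 60 g, lying flat on the bench; at one of two places about 15 cm apart near the far end of the long wooden beam, the slab mill at the other. Origin: centre of its underside.
- tool_bit: Worn grey half-round tool bit, 76 mm long (x), 26 wide, 20 high, 160 g, lying along the scoop. Origin: centre of its underside.
- dowel_pin: Plain round steel dowel pin, 60 mm long (x), 16 mm across, 90 g, lying in the scoop along it. Origin: middle of the line on which it rests at the start.
- hex_nut: Bright hexagon nut, 23 x 25 x 16 mm, 35 g, lying in the scoop. Origin: centre of its underside.
- slab_mill: Bystander: dark grey toothed slab mill (milling cutter with a bore), 52 x 44 x 35 mm, lying. Origin: centre of its underside. It lies at the one of the two places where the tube offcut does not.
- clamp_strap: Bystander: brown drilled clamp strap, 76 x 27 x 14 mm. Origin: centre of its underside.
Not all that is in view belongs to the job. What is shaped like the tube_offcut but orange or yellow is not meant.

How it is judged:
On the way, in this order (a step that is already met when the one before it is completed fails the run):
1. the tube offcut lies in the scoop, let go (x of tube_offcut in the frame of scoop between -0.055 and 0.07 m and y of tube_offcut in the frame of scoop between -0.042 and 0.042 m and z of tube_offcut in the frame of scoop between 0 and 0.06 m and contact force between the fingers and tube_offcut below 0.1 N), for 0.2 s.
2. the scoop's rim holds the hopper's flap open (value of joint flap above 0.4 rad and contact force between scoop and flap above 0.5 N), for 0.2 s.
At the end, for the whole second after the job is handed in: The tube offcut, the tool bit, the dowel pin and the hexagon nut are at rest inside the hopper (below 110 mm), its flap is shut (under 0.06 rad), and the scoop rests level (within 0.08 rad) on the mat, its origin within 40 mm along and 35 mm across of the mat's centre (x of tube_offcut in the frame of hopper between -0.072 and 0.072 m and y of tube_offcut in the frame of hopper between -0.072 and 0.072 m and z of tube_offcut in the frame of hopper between 0 and 0.11 m and linear speed of each of tube_offcut, tool_bit, dowel_pin, hex_nut, scoop below 0.02 m/s and x of tool_bit in the frame of hopper between -0.072 and 0.072 m and y of tool_bit in the frame of hopper between -0.072 and 0.072 m and z of tool_bit in the frame of hopper between 0 and 0.11 m and x of dowel_pin in the frame of hopper between -0.072 and 0.072 m and y of dowel_pin in the frame of hopper between -0.072 and 0.072 m and z of dowel_pin in the frame of hopper between 0 and 0.11 m and x of hex_nut in the frame of hopper between -0.072 and 0.072 m and y of hex_nut in the frame of hopper between -0.072 and 0.072 m and z of hex_nut in the frame of hopper between 0 and 0.11 m and value of joint flap below 0.06 rad and x of scoop in the frame of mat between -0.04 and 0.04 m and y of scoop in the frame of mat between -0.035 and 0.035 m and z of scoop in the frame of mat below 0.008 m and angle between scoop's own z axis and vertical below 0.08 rad); the robot touches nothing.
It fails at once if the gripper or arm pushes on the flap (over 1 N) (contact force between any of the fingers, the arm and flap above 1 N).
It fails at once if another thing on the bench is moved by more than 25 mm (distance of any of slab_mill, clamp_strap from where it was at the start of the episode above 0.025 m).
It also fails if it takes over 67 s, if anything falls off the work surface, if the arm or the gripper's body presses on something with over 40 N, if the wrist force passes 120 N, or if a joint passes its speed limit or range.

### The arm

A 6-joint arm with a two-finger parallel gripper is mounted at the origin on a cart in front of the work surface, level with it; the furniture and walls round the work are solid. World frame = base frame: x ahead of the robot, y to its left, z up, the work surface at z = 0. Lengths are in m, angles in rad, forces in N, time in s.
With the tool pointing down it reaches from about 0.25 to 0.8 m from the base axis. Payload 3.9 kg.
Tool frame: the origin (TCP) lies between the finger pads; the fingertips stand 17 mm ahead of it and the grasp point (between the pads) lies 2 mm behind it; x points along the fingers, y is the direction in which the jaws open and shut, and the axes are right-handed (so a half turn about x gives the same grasp; the last joint's range is limited). The gripper opens to 85 mm and grips with 20 to 120 N. Pads are 22 mm wide; open, the fingers measure 114 mm over their backs; the gripper's body (76 mm by 85 mm) begins 54 mm behind the grasp point. The pads swing forward as they close: fully open they stand 13 mm farther back than shut.
Start: joints at [-1.331, 0.26, -0.138, 1.173, 0, 1.571], TCP at [0.125, -0.51, 0.248] pointing down, gripper open.
Joint ranges: [-2.78, 2.78], [-0.83, 1.72], [-1.28, 1.37], [-1.9, 2.12], [-1.57, 1.48], [-3.14, 3.14]. Speed limits (rad/s): [2.57, 2.57, 3.14, 3.14, 3.14, 3.14].

### API

Orientations are given as a rotation vector (axis times angle).
In Python, from workcell import sense, viewer, ticket gives the robot as it stands.
- The arm moves only by the tool step_arm, never from a script. Its argument "motion" is a list of rows, each an object of numbers: "dx", "dy", "dz": the shift along the tool's x, y, z in cm; "ax", "ay", "az": the turn, a rotation vector about the tool's x, y, z in degrees. A call has exactly 8 rows; each row is the pose to reach, as a shift and turn from the pose commanded when the call began, along the tool's axes at that moment; what a row does not reach only later rows make up. A row lasts 1/10 s, in which the tool goes at most 50 mm and 8.59 degrees, less where a joint would pass 70% of its speed; a pose out of reach is approached as far as the arm can. A call with a gripper value outside its range is refused whole. "hand" is the opening, from 0 (shut) to 1 (fully open), set as the call begins (left out, the last holds). The fingers move at their own pace and stop on an object; "newtons" is the grip in N (left out, the last holds). Time passes only in rows, so rows that repeat a pose let the fingers close, or fill a call up. It gives the time, the measured TCP pose, the force and the opening at its end, in the units of the state.
- sense(): the state, without advancing time (a new reading comes with each control period).
- viewer.read_camera(name): name is "scene" or "top" or "wrist"; returns the picture (384x512x3 uint8, red, green, blue); there is no depth.
- viewer.camera_info(name): a dict with "fx", "fy", "cx", "cy" (pixels), "R" (3x3) and "t" (3): a world point X has camera coordinates R X + t; the wrist camera has in their place "tool_from_camera" (4x4, takes a point from camera to tool coordinates, whose origin is the TCP and whose axes are the tool frame's). Camera axes: x right, y down, z forward; pixel columns grow to the right and rows downward; lengths in m; the calibration is good to about 2 mm. A picture is of the moment at which its call begins: read the wrist's pose just before it. camera_info takes no time and is no camera call.
- ticket.hand_in(): hands the job in, once; it reports no verdict.
The state is a dict: "t": time; "q": joint angles; "joint_vel": joint speeds; "tau": joint torques, N m; "position": TCP position; "ee_rot": TCP orientation; "wrist_force": force on the tool from outside, world axes, zero at the start; "wrist_torque": the same for the moment, N m; "opening": opening from 0.0 (shut) to 1.0 (fully open).
Only numpy, scipy, OpenCV 4.12 (cv2) and the standard library are available. Lean on these libraries where they do the work, as an engineer would, in place of code of your own. Each camera call takes 0.05 s, during which the arm holds its last target.

## Working session

There is one attempt and no reset: what is moved stays moved. The work goes in short steps, Python scripts to look and compute and a tool call to move; the robot and the scene stay as the last step left them, time stands still between calls to the robot, and variables do not carry over. Pictures are saved under pics/ and viewed, and the job is handed in when it is done.

Besides the shell and the picture viewer there is one more tool, called after "Emit:" as name([rows], argument=value, ...), one row to a line, values as JSON. step_arm: Moves the arm, as the interface text tells. Its arguments: {"type":"object","properties":{"motion":{"type":"array"},"hand":{"type":"number"},"newtons":{"type":"number"}},"required":["motion"]}

```bash
ls; mkdir -p pics
python3 - <<'E'
from workcell import sense, viewer
import cv2
print(sense())
for n in ["scene","top"]:
    im=viewer.read_camera(n); cv2.imwrite(f"pics/{n}0.png",cv2.cvtColor(im,cv2.COLOR_RGB2BGR)); print(n,viewer.camera_info(n))
print(viewer.camera_info("wrist"))
E
```

```text
pics
{'t': 0.0, 'q': array([-1.33100677e+00,  2.60688622e-01, -1.39400820e-01,  1.17266594e+00,
       -2.77116181e-05,  1.57080449e+00]), 'joint_vel': array([-1.53676080e-03,  4.73071006e-04,  5.35824935e-04, -3.64138484e-04,
        8.24178641e-04,  3.56664188e-05]), 'tau': array([ 1.46199207e-03, -4.05681682e+01,  2.53919846e+01,  1.89029623e-02,
        2.21818169e-05,  8.39204066e-07]), 'position': array([ 0.12452427, -0.50935033,  0.24745042]), 'ee_rot': array([ 2.09468226,  0.254425  , -2.09523477]), 'wrist_force': array([-0.46277867,  0.37430275, -0.04350182]), 'wrist_torque': array([-0.02273565,  0.0003483 , -0.04489604]), 'opening': 1.0012446101951973}
scene {'fx': 391.7425427466071, 'fy': 391.7425427466071, 'cx': 255.20068852205495, 'cy': 197.2944315139408, 'R': array([[ 0.46693111, -0.88401559,  0.022176  ],
       [-0.46011975, -0.26429485, -0.84760725],
       [ 0.75515902,  0.38557058, -0.53016052]]), 't': array([-0.24275112,  0.38890145,  0.79951236])}
top {'fx': 438.81948213342696, 'fy': 438.81948213342696, 'cx': 261.43231671295905, 'cy': 190.55598734834737, 'R': array([[ 0.00268623, -0.99996728,  0.00763015],
       [-0.9906764 , -0.00370042, -0.13618583],
       [ 0.13620961, -0.00719318, -0.99065393]]), 't': array([0.06095521, 0.61956895, 1.23587311])}
{'fx': 265.08250535720697, 'fy': 265.08250535720697, 'cx': 256.0052780354316, 'cy': 192.28156109319653, 'tool_from_camera': array([[ 3.66658203e-04, -2.95527910e-01,  9.55334036e-01,
        -1.26182112e-01],
       [ 9.99999803e-01,  5.94848224e-04, -1.99787584e-04,
        -1.46054744e-04],
       [-5.09235948e-04,  9.55333921e-01,  2.95528070e-01,
        -7.59114110e-02],
       [ 0.00000000e+00,  0.00000000e+00,  0.00000000e+00,
         1.00000000e+00]])}
```

View pics/scene0.png

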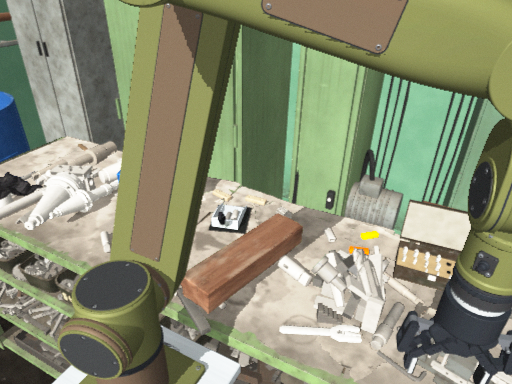

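View pics/top0.png

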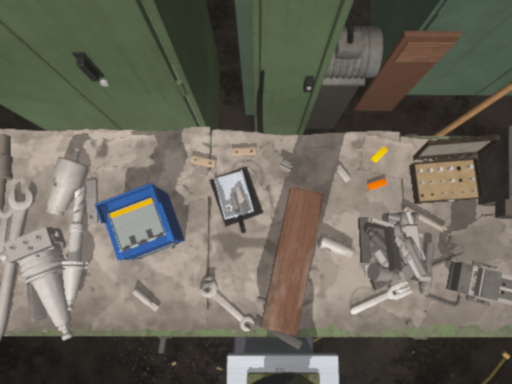

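Run:
```python
import cv2
im=cv2.imread("pics/top0.png")
cv2.imwrite("pics/c1.png",cv2.resize(im[130:260,180:400],None,fx=3.6,fy=3.6,interpolation=cv2.INTER_CUBIC))
cv2.imwrite("pics/c2.png",cv2.resize(im[160:280,80:280],None,fx=4,fy=4,interpolation=cv2.INTER_CUBIC))
```

```text
(no output)
```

View pics/c1.png

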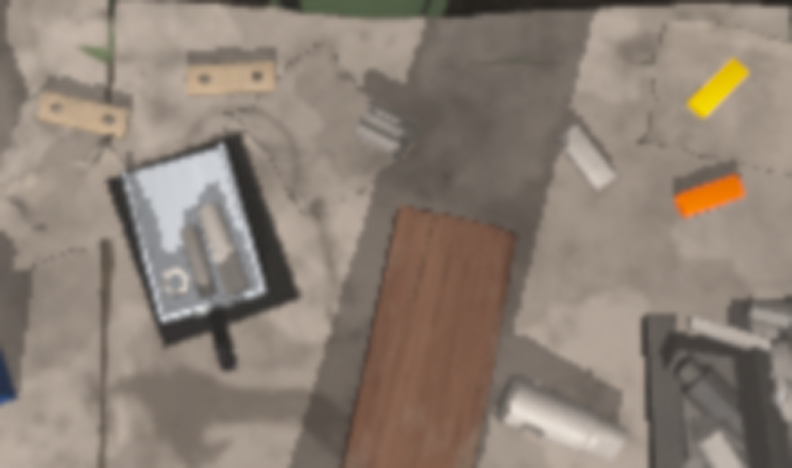

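View pics/c2.png

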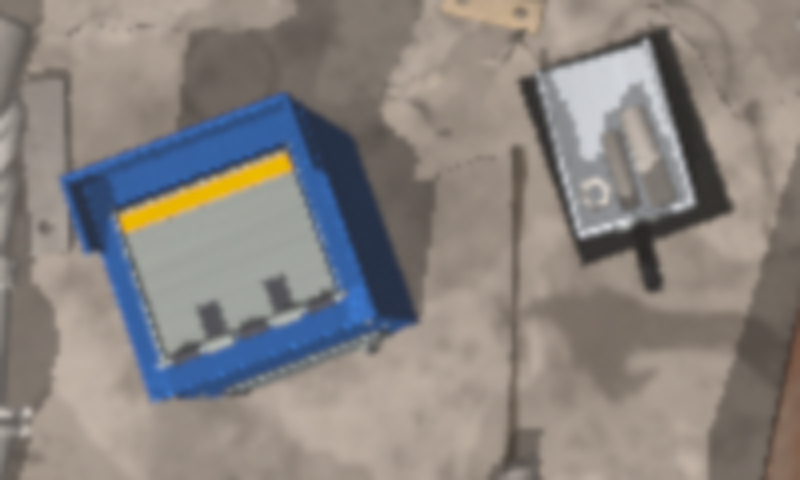

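```bash
cat > h.py <<'E'
from workcell import sense, viewer
import numpy as np, cv2
from scipy.spatial.transform import Rotation as Rn
def cam(n,st=None):
    c=viewer.camera_info(n)
    if n=="wrist":
        T=np.eye(4); T[:3,:3]=Rn.from_rotvec(st["ee_rot"]).as_matrix(); T[:3,3]=st["position"]
        W=T@np.array(c["tool_from_camera"]); R=W[:3,:3].T; t=-R@W[:3,3]
    else: R,t=np.array(c["R"]),np.array(c["t"])
    K=np.array([[c["fx"],0,c["cx"]],[0,c["fy"],c["cy"]],[0,0,1]])
    return K,R,t
def ray(cm,uv,z):
    K,R,t=cm; d=R.T@np.linalg.solve(K,[uv[0],uv[1],1.]); o=-R.T@t
    return o+d*(z-o[2])/d[2]
def proj(cm,X):
    K,R,t=cm; c=R@np.asarray(X,float)+t; p=K@c; return p[:2]/p[2]
def shot(n,name,crop=None,f=1):
    st=sense(); im=viewer.read_camera(n); b=cv2.cvtColor(im,cv2.COLOR_RGB2BGR); cv2.imwrite(f"pics/{name}.png",b)
    return st,b
def rel(P,Rw,st):
    "goal pose as tool shift(cm)/rotvec(deg)"
    R0=Rn.from_rotvec(st["ee_rot"]); 
    return np.round(R0.inv().apply(P-st["position"])*100,2), np.round(np.degrees((R0.inv()*Rw).as_rotvec()),2)
E
python3 - <<'E'
from h import *
c=cam("top")
for n,uv,z in [("mill",(286,166),.03),("pale",(343.5,173.5),.014),("hopTL?",(97,205),.21),("hopTR",(151,184),.21),("flapYL",(110,215),.18),("flapYR",(153,199),.18),("flap hL",(121,251),.18),("flap hR",(165,235),.18),("scoopFL",(216,178),.015),("scoopFR",(243,170),.015),("scoopRL",(226,219),.034),("scoopRR",(253,211),.034),("handle",(243,231),.08),("beam",(305,190),.05),("strap1",(244,152),.014),("strap2",(203,161),.014)]:
    print(n,ray(c,uv,z).round(3))
s=sense(); R=Rn.from_rotvec(s["ee_rot"]).as_matrix(); print(R.round(3))
E
```

```text
mill [ 0.695 -0.01   0.03 ]
pale [ 0.676 -0.183  0.014]
hopTL? [0.558 0.476 0.21 ]
hopTR [0.612 0.343 0.21 ]
flapYL [0.536 0.453 0.18 ]
flapYR [0.577 0.344 0.18 ]
flap hL [0.444 0.42  0.18 ]
flap hR [0.485 0.31  0.18 ]
scoopFL [0.66  0.198 0.015]
scoopFR [0.685 0.118 0.015]
scoopRL [0.537 0.166 0.034]
scoopRR [0.56  0.087 0.034]
handle [0.5   0.114 0.08 ]
beam [ 0.62  -0.063  0.05 ]
strap1 [0.74  0.116 0.014]
strap2 [0.712 0.238 0.014]
[[-0.     0.237 -0.971]
 [ 0.002 -0.971 -0.237]
 [-1.    -0.002 -0.   ]]
```

Emit:
step_arm([
  {"dx": -4,"dy": -2.4,"dz": -5},
  {"dx": -4,"dy": -5,"dz": -9.5},
  {"dx": -4,"dy": -7.2,"dz": -14},
  {"dx": -4,"dy": -9.6,"dz": -18.5},
  {"dx": -4,"dy": -12,"dz": -23,"ax": -6},
  {"dx": -4,"dy": -14.4,"dz": -27.5,"ax": -12},
  {"dx": -4,"dy": -16.8,"dz": -32,"ax": -18},
  {"dx": -4,"dy": -19.2,"dz": -36.5,"ax": -24},
])

```text
validation failed for argument at $.mo...
```

Emit:
step_arm([
  {"dx": -4,"dy": -2.4,"dz": -5,"ax": 0,"ay": 0,"az": 0},
  {"dx": -4,"dy": -5,"dz": -9.5,"ax": 0,"ay": 0,"az": 0},
  {"dx": -4,"dy": -7.2,"dz": -14,"ax": 0,"ay": 0,"az": 0},
  {"dx": -4,"dy": -9.6,"dz": -18.5,"ax": 0,"ay": 0,"az": 0},
  {"dx": -4,"dy": -12,"dz": -23,"ax": -6,"ay": 0,"az": 0},
  {"dx": -4,"dy": -14.4,"dz": -27.5,"ax": -12,"ay": 0,"az": 0},
  {"dx": -4,"dy": -16.8,"dz": -32,"ax": -18,"ay": 0,"az": 0},
  {"dx": -4,"dy": -19.2,"dz": -36.5,"ax": -24,"ay": 0,"az": 0},
])

```text
t: 0.9
position: [0.4178, -0.2501, 0.2881]
ee_rot: [1.839, 0.633, -1.84]
wrist_force: [-0.2, -0.1, 0.3]
opening: 1.001
```

Run:
```python
from h import *
st,b=shot("wrist","w1"); print(st["position"],Rn.from_rotvec(st["ee_rot"]).as_matrix().round(3))
c=cam("wrist",st); print(proj(c,[.676,-.183,.014]),proj(c,[.695,-.01,.03]))
print(rel(np.array([.64,-.10,.28]),Rn.from_rotvec(st["ee_rot"]),st))
```

```text
[ 0.4177962  -0.2500781   0.28806605] [[-0.     0.615 -0.788]
 [ 0.    -0.788 -0.615]
 [-1.    -0.     0.   ]]
[340.76832898 -30.65394238] [ 238.73724135 -176.18213786]
(array([  0.8 ,   1.85, -26.75]), array([0., 0., 0.]))
```

View pics/w1.png

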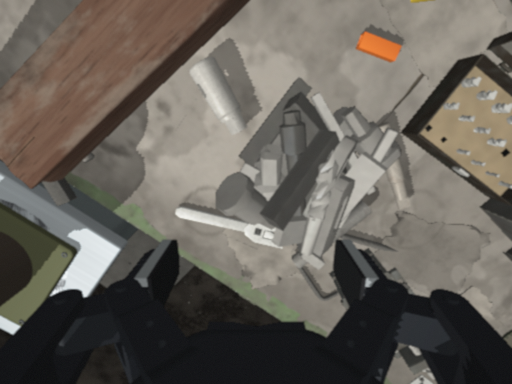

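Emit:
step_arm([
  {"dx": 0,"dy": 0.4,"dz": -4.8,"ax": 0,"ay": 0,"az": 0},
  {"dx": 0,"dy": 0.8,"dz": -9.6,"ax": 0,"ay": 0,"az": 0},
  {"dx": 0,"dy": 1.2,"dz": -14.4,"ax": 0,"ay": 0,"az": 0},
  {"dx": 0,"dy": 1.6,"dz": -19,"ax": 0,"ay": 0,"az": 0},
  {"dx": 0,"dy": 2,"dz": -22,"ax": 0,"ay": 0,"az": 0},
  {"dx": 0,"dy": 2,"dz": -24,"ax": 0,"ay": 0,"az": 0},
  {"dx": 0,"dy": 2,"dz": -24,"ax": 0,"ay": 0,"az": 0},
  {"dx": 0,"dy": 2,"dz": -24,"ax": 0,"ay": 0,"az": 0},
])

```text
t: 1.75
position: [0.6184, -0.1208, 0.2875]
ee_rot: [1.84, 0.63, -1.844]
wrist_force: [-0.5, 0.1, -0.1]
opening: 1.005
```

Run:
```python
from h import *
st,b=shot("wrist","w2"); print(st["position"],Rn.from_rotvec(st["ee_rot"]).as_matrix().round(3))
c=cam("wrist",st); print(proj(c,[.676,-.183,.014]),proj(c,[.695,-.01,.03]))
```

```text
[ 0.61838416 -0.12082001  0.28745895] [[-0.002  0.612 -0.791]
 [-0.    -0.791 -0.612]
 [-1.    -0.001  0.002]]
[311.94418745 157.31254192] [225.53116756  68.44280663]
```

View pics/w2.png

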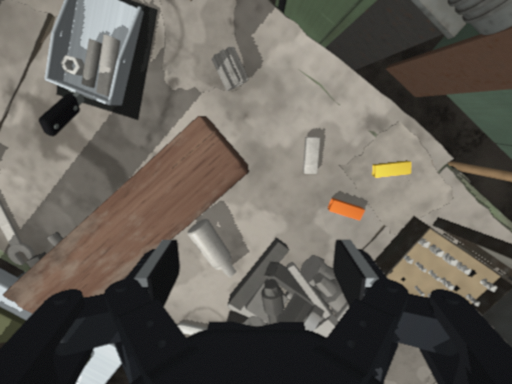

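Run:
```python
import cv2
im=cv2.imread("pics/w2.png")
cv2.imwrite("pics/c3.png",cv2.resize(im[30:230,190:420],None,fx=3,fy=3,interpolation=cv2.INTER_CUBIC))
cv2.imwrite("pics/c4.png",cv2.resize(im[0:145,30:180],None,fx=4,fy=4,interpolation=cv2.INTER_CUBIC))
```

```text
(no output)
```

View pics/c3.png

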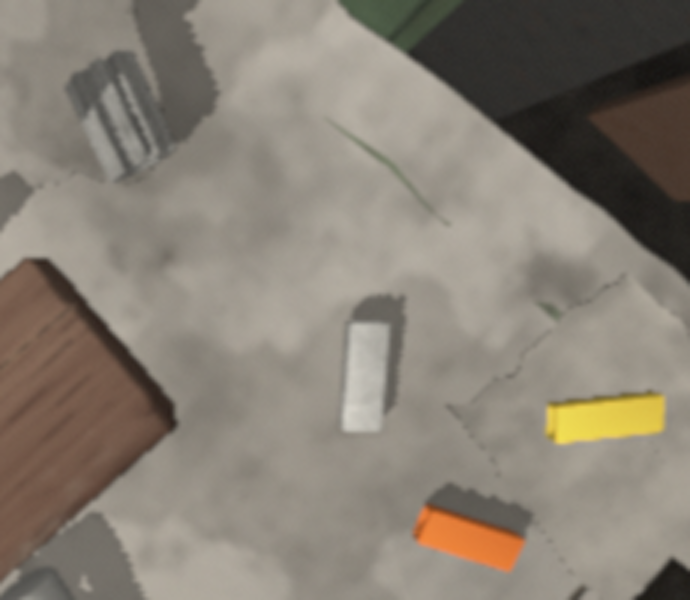

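View pics/c4.png

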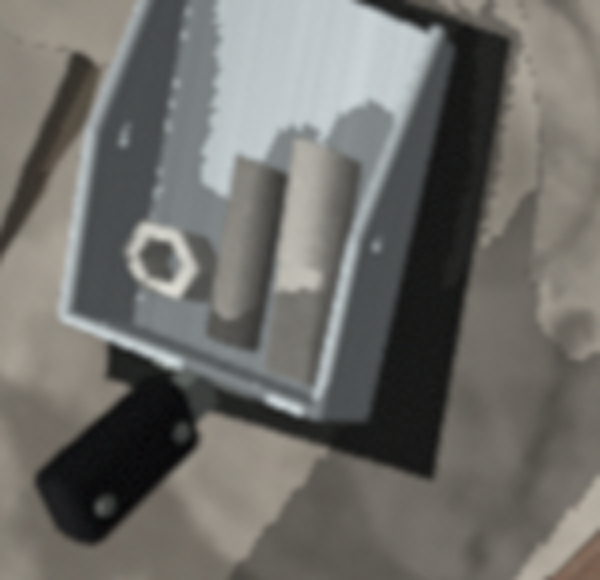

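Run:
```python
from h import *
im=cv2.imread("pics/w2.png")
st=sense(); c=cam("wrist",st)
P=[ray(c,(190+u/3,30+v/3),.014) for u,v in [(350,322),(389,323),(381,432),(342,430)]]
P=np.array(P); print(P.round(4)); print([np.linalg.norm(P[i]-P[(i+1)%4]).round(4) for i in range(4)]); m=P.mean(0); print(m)
d=(P[0]+P[1]-P[2]-P[3])/2; print(np.degrees(np.arctan2(d[1],d[0])))
# top camera: tone mask
t=cv2.imread("pics/top0.png"); ct=cam("top"); print(proj(ct,m))
```

```text
[[ 0.6934 -0.1576  0.014 ]
 [ 0.7048 -0.1732  0.014 ]
 [ 0.661  -0.2069  0.014 ]
 [ 0.6495 -0.1903  0.014 ]]
[np.float64(0.0193), np.float64(0.0553), np.float64(0.0202), np.float64(0.0547)]
[ 0.67714509 -0.18201311  0.014     ]
37.117464505685554
[343.11826008 173.04526549]
```

Emit:
step_arm([
  {"dx": 3,"dy": 4,"dz": -0.5,"ax": 0,"ay": 0,"az": 0},
  {"dx": 6,"dy": 7,"dz": -0.9,"ax": 0,"ay": 0,"az": 0},
  {"dx": 10,"dy": 8.4,"dz": -0.9,"ax": 0,"ay": 0,"az": 0},
  {"dx": 14,"dy": 8.4,"dz": -0.9,"ax": 0,"ay": 0,"az": 0},
  {"dx": 17,"dy": 8.4,"dz": -0.9,"ax": 0,"ay": 0,"az": 0},
  {"dx": 18,"dy": 8.4,"dz": -0.9,"ax": 0,"ay": 0,"az": 0},
  {"dx": 18,"dy": 8.4,"dz": -0.9,"ax": 0,"ay": 0,"az": 0},
  {"dx": 18,"dy": 8.4,"dz": -0.9,"ax": 0,"ay": 0,"az": 0},
], hand=0.6, newtons=40)

```text
t: 2.6
position: [0.678, -0.1824, 0.1104]
ee_rot: [1.844, 0.627, -1.84]
wrist_force: [-0.1, -0.3, 0.5]
opening: 0.602
```

Run:
```python
from h import *
st,b=shot("wrist","w3"); print(st["position"],st["opening"])
c=cam("wrist",st); 
for z in (0,.014): print(proj(c,[.677,-.182,z]))
```

```text
[ 0.67800811 -0.18239221  0.11035118] 0.60245951971572
[254.74843626 195.87701015]
[254.7075317  200.71859813]
```

View pics/w3.png

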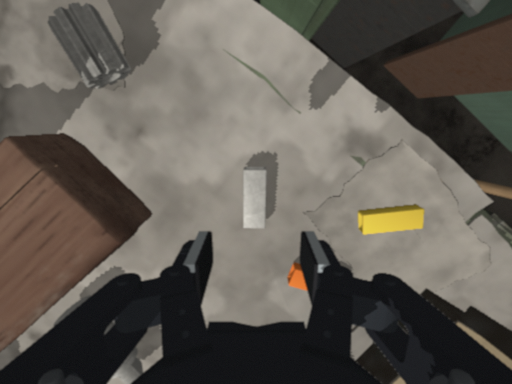

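Emit:
step_arm([
  {"dx": 3,"dy": 0,"dz": 0,"ax": 0,"ay": 0,"az": 0},
  {"dx": 6,"dy": 0,"dz": 0,"ax": 0,"ay": 0,"az": 0},
  {"dx": 8,"dy": 0,"dz": 0,"ax": 0,"ay": 0,"az": 0},
  {"dx": 8.7,"dy": 0,"dz": 0,"ax": 0,"ay": 0,"az": 0},
  {"dx": 8.7,"dy": 0,"dz": 0,"ax": 0,"ay": 0,"az": 0},
  {"dx": 8.7,"dy": 0,"dz": 0,"ax": 0,"ay": 0,"az": 0},
  {"dx": 8.7,"dy": 0,"dz": 0,"ax": 0,"ay": 0,"az": 0},
  {"dx": 8.7,"dy": 0,"dz": 0,"ax": 0,"ay": 0,"az": 0},
])

```text
t: 3.45
position: [0.6785, -0.182, 0.0229]
ee_rot: [1.844, 0.628, -1.839]
wrist_force: [-0.5, 0.1, -0.3]
opening: 0.603
```

Emit:
step_arm([
  {"dx": 0.2,"dy": 0,"dz": 0,"ax": 0,"ay": 0,"az": 0},
  {"dx": 0.2,"dy": 0,"dz": 0,"ax": 0,"ay": 0,"az": 0},
  {"dx": 0.2,"dy": 0,"dz": 0,"ax": 0,"ay": 0,"az": 0},
  {"dx": 0.2,"dy": 0,"dz": 0,"ax": 0,"ay": 0,"az": 0},
  {"dx": 0.2,"dy": 0,"dz": 0,"ax": 0,"ay": 0,"az": 0},
  {"dx": 0.2,"dy": 0,"dz": 0,"ax": 0,"ay": 0,"az": 0},
  {"dx": 0.2,"dy": 0,"dz": 0,"ax": 0,"ay": 0,"az": 0},
  {"dx": 0.2,"dy": 0,"dz": 0,"ax": 0,"ay": 0,"az": 0},
], hand=0)

```text
t: 4.25
position: [0.6775, -0.1818, 0.0195]
ee_rot: [1.842, 0.629, -1.842]
wrist_force: [0.2, 0.4, 3.1]
opening: 0.221
```

Emit:
step_arm([
  {"dx": -5,"dy": 0,"dz": 0,"ax": 0,"ay": 0,"az": 0},
  {"dx": -10,"dy": 0,"dz": 0,"ax": 0,"ay": 0,"az": 0},
  {"dx": -14,"dy": -2,"dz": -0.6,"ax": 0,"ay": 0,"az": 0},
  {"dx": -17,"dy": -5,"dz": -1.5,"ax": 0,"ay": 0,"az": 0},
  {"dx": -20,"dy": -8.5,"dz": -2.5,"ax": 4,"ay": 0,"az": 0},
  {"dx": -20,"dy": -13,"dz": -3.8,"ax": 9,"ay": 0,"az": 0},
  {"dx": -20,"dy": -17.5,"dz": -5.1,"ax": 15,"ay": 0,"az": 0},
  {"dx": -20,"dy": -22,"dz": -6.4,"ax": 21,"ay": 0,"az": 0},
])

```text
t: 5.05
position: [0.5922, 0.0329, 0.2191]
ee_rot: [2.067, 0.299, -2.068]
wrist_force: [0.0, 1.2, -1.0]
opening: 0.219
```

Run:
```python
from h import *
st=sense(); print(st["opening"])
print(rel(np.array([.56,.12,.22]),Rn.from_rotvec(st["ee_rot"]),st))
```

```text
0.21860344520786176
(array([-0.09, -9.27,  0.62]), array([0., 0., 0.]))
```

Emit:
step_arm([
  {"dx": 0,"dy": -4,"dz": 0.3,"ax": 0,"ay": 0,"az": 0},
  {"dx": 0,"dy": -8,"dz": 0.6,"ax": 0,"ay": 0,"az": 0},
  {"dx": 0,"dy": -9.3,"dz": 0.6,"ax": 0,"ay": 0,"az": 0},
  {"dx": 0,"dy": -9.3,"dz": 0.6,"ax": 0,"ay": 0,"az": 0},
  {"dx": 0,"dy": -9.3,"dz": 0.6,"ax": 0,"ay": 0,"az": 0},
  {"dx": 0,"dy": -9.3,"dz": 0.6,"ax": 0,"ay": 0,"az": 0},
  {"dx": 0,"dy": -9.3,"dz": 0.6,"ax": 0,"ay": 0,"az": 0},
  {"dx": 0,"dy": -9.3,"dz": 0.6,"ax": 0,"ay": 0,"az": 0},
])

```text
t: 5.85
position: [0.5612, 0.1177, 0.2192]
ee_rot: [2.065, 0.302, -2.066]
wrist_force: [0.3, 0.2, 0.2]
opening: 0.22
```

Run:
```python
from h import *
st,b=shot("wrist","w4"); print(st["position"],st["ee_rot"])
np.save("w4.npy",np.r_[st["position"],st["ee_rot"]])
cv2.imwrite("pics/w4b.png",cv2.resize(b[0:300,120:400],None,fx=2.0,fy=2.0,interpolation=cv2.INTER_CUBIC))
```

```text
[0.56118762 0.11771294 0.21916913] [ 2.0652728   0.30186726 -2.06553861]
```

View pics/w4b.png

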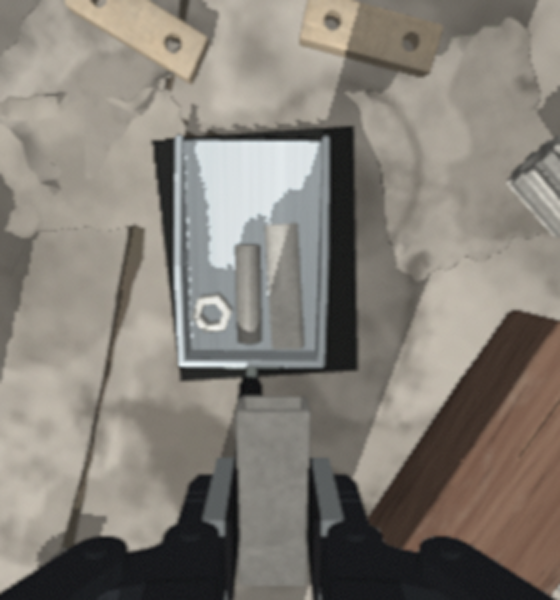

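Run:
```python
from h import *
from scipy.optimize import least_squares
a=np.load("w4.npy"); st=dict(position=a[:3],ee_rot=a[3:]); c=cam("wrist",st)
def fit(obs,x0,z0):
    def f(p):
        R=Rn.from_euler("z",p[2]).as_matrix()
        return np.concatenate([proj(c,R@np.array(m)+[p[0],p[1],z0])-np.array(o) for m,o in obs])
    r=least_squares(f,x0); print(r.x,np.degrees(r.x[2]),"res",r.fun.round(1)); return r.x
q=lambda u,v:(120+u/2,v/2)
fit([((-.058,.043,.034),q(183,366)),((-.058,-.043,.034),q(326,366)),((.07,.043,.012),q(178,137)),((.07,-.043,.012),q(328,137))],[.6,.14,.28],.003)
fit([((-.075,.06,.003),q(180,380)),((-.075,-.06,.003),q(357,370)),((.075,.06,.003),q(152,141)),((.075,-.06,.003),q(354,127))],[.6,.14,.28],0)
# contents
p=fit.__defaults__
for n,uv,z in [("nut",(213,314),.021),("dowF",(248,245),.018),("dowR",(250,340),.018),("bitF",(283,225),.02),("bitR",(290,345),.02),("bitRR",(303,345),.015)]:
    print(n,ray(c,q(*uv),z).round(4))
# tube
```

```text
[0.6068332  0.14271371 0.2925271 ] 16.7605683579335 res [-0.  -0.5 -0.1 -0.6 -0.2  0.5  0.2  0.4]
[0.60744714 0.13901789 0.35149561] 20.13921510980749 res [-0.2  0.9  0.3  0.7 -0.4 -0.7  0.2 -0.5]
nut [0.5708 0.1587 0.021 ]
dowF [0.6164 0.1494 0.018 ]
dowR [0.561  0.1323 0.018 ]
bitF [0.6333 0.1327 0.02  ]
bitR [0.5656 0.1074 0.02  ]
bitRR [0.5669 0.099  0.015 ]
```

```bash
cat >> h.py <<'E'
def pose(x,zz):
    "tool pose with x axis x and z axis ~zz"
    x=np.array(x,float); x/=np.linalg.norm(x); z=np.array(zz,float); z-=x*(x@z); z/=np.linalg.norm(z)
    return Rn.from_matrix(np.c_[x,np.cross(z,x),z])
E
python3 - <<'E'
from h import *
st=sense(); y=np.radians(16.8)
Rw=pose([0,0,-1],[-np.cos(y),-np.sin(y),0])
for z in (.1,.026): print(rel(np.array([.6418,.1616,z]),Rw,st))
print(st["q"])
E
```

```text
(array([11.92, -1.87, -8.99]), array([-0.15,  0.01, -0.  ]))
(array([19.32, -1.87, -8.99]), array([-0.15,  0.01, -0.  ]))
[ 2.07162495e-01  3.55811637e-01 -7.57954193e-02  1.13932260e+00
 -8.59072291e-05  3.05809801e+00]
```

Emit:
step_arm([
  {"dx": 3,"dy": -0.6,"dz": -3,"ax": 0,"ay": 0,"az": 0},
  {"dx": 6,"dy": -1.3,"dz": -6,"ax": 0,"ay": 0,"az": 0},
  {"dx": 9,"dy": -1.9,"dz": -9,"ax": 0,"ay": 0,"az": 0},
  {"dx": 12,"dy": -1.9,"dz": -9,"ax": 0,"ay": 0,"az": 0},
  {"dx": 15,"dy": -1.9,"dz": -9,"ax": 0,"ay": 0,"az": 0},
  {"dx": 17,"dy": -1.9,"dz": -9,"ax": 0,"ay": 0,"az": 0},
  {"dx": 18.5,"dy": -1.9,"dz": -9,"ax": 0,"ay": 0,"az": 0},
  {"dx": 18.8,"dy": -1.9,"dz": -9,"ax": 0,"ay": 0,"az": 0},
])

```text
t: 6.7
position: [0.6409, 0.1623, 0.0294]
ee_rot: [2.062, 0.303, -2.067]
wrist_force: [-0.1, 0.2, -1.5]
opening: 0.219
```

Run:
```python
from h import *
st,b=shot("wrist","w5"); print(st["position"],st["wrist_force"])
```

```text
[0.64085105 0.16232027 0.02941581] [-0.11850624  0.22317343 -1.54355931]
```

View pics/w5.png

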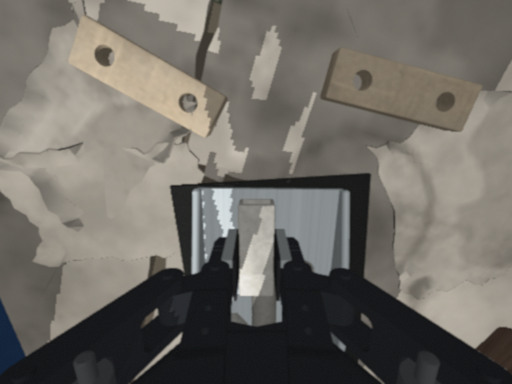

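Emit:
step_arm([
  {"dx": 0.3,"dy": 0,"dz": 0,"ax": 0,"ay": 0,"az": 0},
  {"dx": 0.4,"dy": 0,"dz": 0,"ax": 0,"ay": 0,"az": 0},
  {"dx": 0.4,"dy": 0,"dz": 0,"ax": 0,"ay": 0,"az": 0},
  {"dx": 0.4,"dy": 0,"dz": 0,"ax": 0,"ay": 0,"az": 0},
  {"dx": 0.4,"dy": 0,"dz": 0,"ax": 0,"ay": 0,"az": 0},
  {"dx": 0.4,"dy": 0,"dz": 0,"ax": 0,"ay": 0,"az": 0},
  {"dx": 0.4,"dy": 0,"dz": 0,"ax": 0,"ay": 0,"az": 0},
  {"dx": 0.4,"dy": 0,"dz": 0,"ax": 0,"ay": 0,"az": 0},
])

```text
t: 7.55
position: [0.6415, 0.163, 0.0274]
ee_rot: [2.065, 0.304, -2.064]
wrist_force: [-0.4, 0.7, -2.0]
opening: 0.22
```

Emit:
step_arm([
  {"dx": 0,"dy": 0,"dz": 0,"ax": 0,"ay": 0,"az": 0},
  {"dx": 0,"dy": 0,"dz": 0,"ax": 0,"ay": 0,"az": 0},
  {"dx": 0,"dy": 0,"dz": 0,"ax": 0,"ay": 0,"az": 0},
  {"dx": 0,"dy": 0,"dz": 0,"ax": 0,"ay": 0,"az": 0},
  {"dx": -1,"dy": 0,"dz": 0,"ax": 0,"ay": 0,"az": 0},
  {"dx": -3,"dy": 0,"dz": 0,"ax": 0,"ay": 0,"az": 0},
  {"dx": -6,"dy": 0,"dz": 0,"ax": 0,"ay": 0,"az": 0},
  {"dx": -10,"dy": 0,"dz": 0,"ax": 0,"ay": 0,"az": 0},
], hand=0.34)

```text
t: 8.35
position: [0.6401, 0.1625, 0.1273]
ee_rot: [2.061, 0.303, -2.068]
wrist_force: [-0.2, 1.2, 0.4]
opening: 0.342
```

Run:
```python
from h import *
st,b=shot("wrist","w6"); print(st["position"],st["opening"])
np.save("w6.npy",np.r_[st["position"],st["ee_rot"]])
```

```text
[0.64012829 0.16253845 0.12725955] 0.34173447898058273
```

View pics/w6.png

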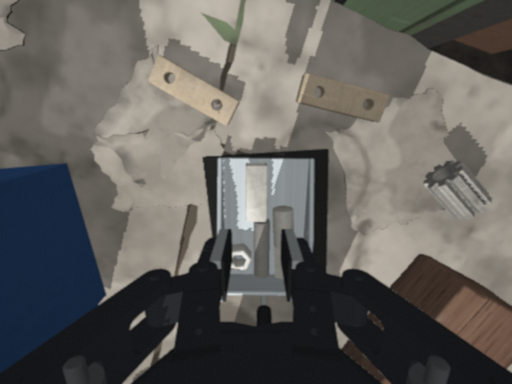

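Emit:
step_arm([
  {"dx": -3,"dy": 0,"dz": 2,"ax": -8.5,"ay": 0,"az": 0},
  {"dx": -6,"dy": 0,"dz": 5,"ax": -17,"ay": 0,"az": 0},
  {"dx": -8,"dy": 0,"dz": 8,"ax": -25.5,"ay": 0,"az": 0},
  {"dx": -8,"dy": 0,"dz": 11,"ax": -34,"ay": 0,"az": 0},
  {"dx": -8,"dy": 0,"dz": 14,"ax": -42.5,"ay": 0,"az": 0},
  {"dx": -8,"dy": 0.5,"dz": 17,"ax": -51,"ay": 0,"az": 0},
  {"dx": -8,"dy": 1,"dz": 19,"ax": -59.5,"ay": 0,"az": 0},
  {"dx": -8,"dy": 1,"dz": 19,"ax": -68,"ay": 0,"az": 0},
])

```text
t: 9.2
position: [0.4594, 0.0974, 0.2081]
ee_rot: [1.272, 1.167, -1.274]
wrist_force: [0.2, 0.7, 0.9]
opening: 0.341
```

Emit:
step_arm([
  {"dx": 0,"dy": 0,"dz": 0,"ax": -8.5,"ay": 0,"az": 0},
  {"dx": 0,"dy": 0,"dz": 0,"ax": -17,"ay": 0,"az": 0},
  {"dx": 0,"dy": 0,"dz": 0,"ax": -25.5,"ay": 0,"az": 0},
  {"dx": 0,"dy": 0,"dz": 0,"ax": -34,"ay": 0,"az": 0},
  {"dx": 0,"dy": 0,"dz": 0,"ax": -42.5,"ay": 0,"az": 0},
  {"dx": 0,"dy": 0,"dz": 0,"ax": -51,"ay": 0,"az": 0},
  {"dx": 0,"dy": 0,"dz": 0,"ax": -59.5,"ay": 0,"az": 0},
  {"dx": 0,"dy": 0,"dz": 0,"ax": -68,"ay": 0,"az": 0},
], hand=0.5)

```text
t: 10.0
position: [0.4626, 0.0987, 0.2081]
ee_rot: [0.369, 1.538, -0.368]
wrist_force: [-0.2, 0.6, 0.4]
opening: 0.493
```

Run:
```python
from h import *
st,b=shot("scene","s1"); print(st["position"],st["opening"],st["q"])
R=Rn.from_rotvec(st["ee_rot"]).as_matrix(); print(R.round(3))
```

```text
[0.46262713 0.0986503  0.20811229] 0.49319856176796184 [ 2.10088779e-01  1.92981275e-01 -3.36121010e-01  1.04033348e+00
  6.06501062e-06  6.79788415e-01]
[[ 0.001  0.453  0.892]
 [ 0.     0.892 -0.453]
 [-1.     0.001  0.001]]
```

View pics/s1.png

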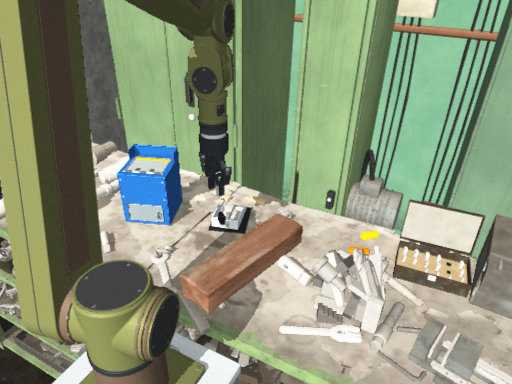

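Run:
```python
from h import *
from scipy.optimize import least_squares
c=cam("top")
q=lambda u,v:(80+u/4,160+v/4)
obs=[((.0475,.057,.18),q(118,218)),((.0475,-.057,.18),q(290,152)),((-.0545,.057,.18),q(163,365)),((-.0545,-.057,.18),q(340,295)),((.075,.075,.21),q(63,180)),((.075,-.075,.21),q(285,95))]
def f(p):
    R=Rn.from_euler("z",p[2]).as_matrix()
    return np.concatenate([proj(c,R@np.array(m)+[p[0],p[1],0])-np.array(o) for m,o in obs])
r=least_squares(f,[.52,.38,.35]); print(r.x,np.degrees(r.x[2])); print((r.fun*4).round(0))
p=r.x;R=Rn.from_euler("z",p[2]).as_matrix()
im=cv2.imread("pics/top0.png"); im=cv2.resize(im,None,fx=4,fy=4,interpolation=cv2.INTER_CUBIC)
def ln(a,b):
    A=(proj(c,R@np.array(a)+[p[0],p[1],0])*4+2).astype(int);B=(proj(c,R@np.array(b)+[p[0],p[1],0])*4+2).astype(int); cv2.line(im,tuple(map(int,A)),tuple(map(int,B)),(0,0,255),1)
for z in (0,.18):
    K=[(.075,.075,z),(.075,-.075,z),(-.075,-.075,z),(-.075,.075,z)]
    for i in range(4): ln(K[i],K[(i+1)%4])
K=[(.0475,.057,.18),(.0475,-.057,.18),(-.0545,-.057,.18),(-.0545,.057,.18)]
for i in range(4): ln(K[i],K[(i+1)%4])
ln((.075,.075,.21),(.075,-.075,.21));ln((.075,-.075,.21),(.025,-.075,.21))
cv2.imwrite("pics/fit1.png",im[660:1080,330:780])
# kinematics
S=[((-1.33100677,.260688622,-.139400820),(.12452427,-.50935033,.24745)),((.20716,.35581,-.0757954),(.56119,.11771,.21917)),((.2100888,.192981,-.336121),(.462627,.09865,.208112))]
A=[];b=[]
for qq,P in S:
    s,e=np.sin,np.cos; pp=qq[1]-qq[2]
    A+= [[1,0,s(qq[1]),e(pp)],[0,1,e(qq[1]),-s(pp)]]; b+=[np.hypot(P[0],P[1]),P[2]]
    print(np.arctan2(P[1],P[0])-qq[0])
x,res,_,_=np.linalg.lstsq(np.array(A),np.array(b),rcond=None); print(x,res)
```

```text
[0.51539688 0.38393613 0.37145075] 21.282560090813398
[-0. -3. -4. -1.  6. -1. -2.  4. -2.  0.  2.  0.]
-1.604430852730765e-05
-0.00040658001553611767
3.3121883061815183e-06
[ 0.03383825 -0.1175373   0.53256068  0.38786051] [2.77465063e-05]
```

View pics/fit1.png

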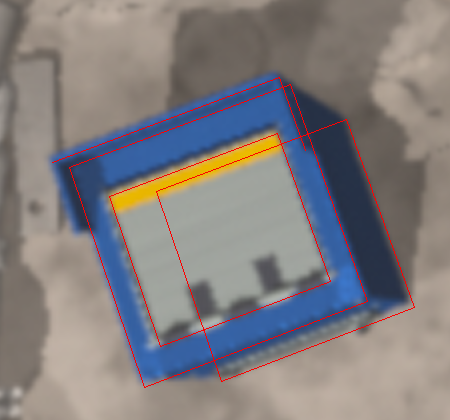

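Emit:
step_arm([
  {"dx": 0,"dy": 0,"dz": 0,"ax": -8.5,"ay": 0,"az": 0},
  {"dx": 0,"dy": 0,"dz": 0,"ax": -17,"ay": 0,"az": 0},
  {"dx": 0,"dy": 0,"dz": 0,"ax": -25.5,"ay": 0,"az": 0},
  {"dx": 0,"dy": 0,"dz": 0,"ax": -34,"ay": 0,"az": 0},
  {"dx": 0,"dy": 0,"dz": 0,"ax": -42,"ay": 0,"az": 0},
  {"dx": 0,"dy": 0,"dz": 0,"ax": -43.8,"ay": 0,"az": 0},
  {"dx": 0,"dy": 0,"dz": 0,"ax": -43.8,"ay": 0,"az": 0},
  {"dx": 0,"dy": 0,"dz": 0,"ax": -43.8,"ay": 0,"az": 0},
])

```text
t: 10.85
position: [0.4625, 0.0986, 0.2077]
ee_rot: [-0.225, 1.558, 0.225]
wrist_force: [-0.4, 0.1, -0.6]
opening: 0.504
```

Emit:
step_arm([
  {"dx": 0,"dy": 0,"dz": 0,"ax": 0,"ay": -8,"az": 0},
  {"dx": 0,"dy": 0,"dz": 0,"ax": 0,"ay": -16,"az": 0},
  {"dx": 0,"dy": 0,"dz": 0,"ax": 0,"ay": -24,"az": 0},
  {"dx": 0,"dy": 0,"dz": 0,"ax": 0,"ay": -32,"az": 0},
  {"dx": 0,"dy": 0,"dz": 0,"ax": 0,"ay": -38,"az": 0},
  {"dx": 0,"dy": 0,"dz": 0,"ax": 0,"ay": -38,"az": 0},
  {"dx": 0,"dy": 0,"dz": 0,"ax": 0,"ay": -38,"az": 0},
  {"dx": 0,"dy": 0,"dz": 0,"ax": 0,"ay": -38,"az": 0},
])

```text
t: 11.65
position: [0.4655, 0.0992, 0.21]
ee_rot: [-0.131, 0.898, 0.268]
wrist_force: [1.3, 0.4, -0.1]
opening: 0.503
```

Run:
```python
from h import *
st,b=shot("wrist","w7"); print(st["position"],st["q"])
R=Rn.from_rotvec(st["ee_rot"]).as_matrix(); print(R.round(3))
S=np.array([.6068,.1427,.003]); Rs=Rn.from_euler("z",16.8,degrees=True)
g=S+Rs.apply([-.093,0,.0635]); u=Rs.apply([np.sin(np.radians(38)),0,-np.cos(np.radians(38))])
Rw=pose(u,Rs.apply([1,0,0])); c=cam("wrist",st)
print("grip px",proj(c,g),"top px",proj(c,g-u*.022),"base",proj(c,g+u*.036),"rear wall corners",proj(c,S+Rs.apply([-.058,.043,.034])),proj(c,S+Rs.apply([-.058,-.043,.034])))
print(rel(g+.002*u-.1*u,Rw,st),rel(g+.002*u,Rw,st))
cv2.imwrite("pics/w7b.png",cv2.resize(b[40:340,130:390],None,fx=2,fy=2,interpolation=cv2.INTER_CUBIC))
```

```text
[0.46553353 0.09916032 0.210046  ] [ 0.15924493 -0.17445382 -0.96899868  0.1140869   0.07946645 -0.10185949]
[[ 0.593 -0.284  0.754]
 [ 0.176  0.959  0.224]
 [-0.786 -0.     0.618]]
grip px [256.85191007 140.27922412] top px [256.86269322 142.90623947] base [256.83748456 136.76484919] rear wall corners [293.11105922 143.9856819 ] [220.63348464 144.21833498]
(array([ 4.87,  0.08, -4.53]), array([-0.21,  0.17,  0.18])) (array([14.87,  0.12, -4.56]), array([-0.21,  0.17,  0.18]))
```

View pics/w7b.png

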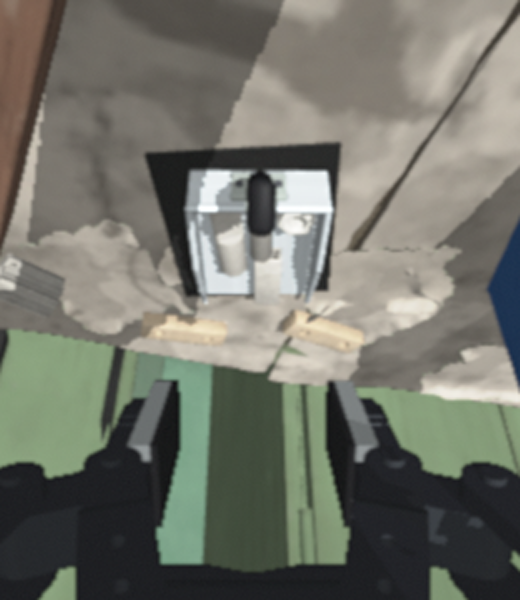

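Emit:
step_arm([
  {"dx": 1,"dy": 0.2,"dz": -2.3,"ax": 0,"ay": 0,"az": 0},
  {"dx": 3,"dy": 0.3,"dz": -4.6,"ax": 0,"ay": 0,"az": 0},
  {"dx": 6,"dy": 0.3,"dz": -4.6,"ax": 0,"ay": 0,"az": 0},
  {"dx": 9,"dy": 0.3,"dz": -4.6,"ax": 0,"ay": 0,"az": 0},
  {"dx": 11,"dy": 0.3,"dz": -4.6,"ax": 0,"ay": 0,"az": 0},
  {"dx": 11,"dy": 0.3,"dz": -4.6,"ax": 0,"ay": 0,"az": 0},
  {"dx": 11,"dy": 0.3,"dz": -4.6,"ax": 0,"ay": 0,"az": 0},
  {"dx": 11,"dy": 0.3,"dz": -4.6,"ax": 0,"ay": 0,"az": 0},
])

```text
t: 12.5
position: [0.4925, 0.1106, 0.0932]
ee_rot: [-0.131, 0.9, 0.269]
wrist_force: [0.7, -0.4, -0.2]
opening: 0.498
```

Run:
```python
from h import *
st,b=shot("wrist","w8"); print(st["position"])
S=np.array([.6068,.1427,.003]); Rs=Rn.from_euler("z",16.8,degrees=True)
g=S+Rs.apply([-.093,0,.0635]); u=Rs.apply([np.sin(np.radians(38)),0,-np.cos(np.radians(38))])
Rw=pose(u,Rs.apply([1,0,0])); c=cam("wrist",st)
print("grip px",proj(c,g),"top px",proj(c,g-u*.022))
print(rel(g+.002*u,Rw,st))
```

```text
[0.49250524 0.11060959 0.09324341]
grip px [252.39863826 232.19257689] top px [251.8337904  248.49506408]
(array([ 3.89, -0.22,  0.37]), array([-0.2 ,  0.06,  0.16]))
```

View pics/w8.png

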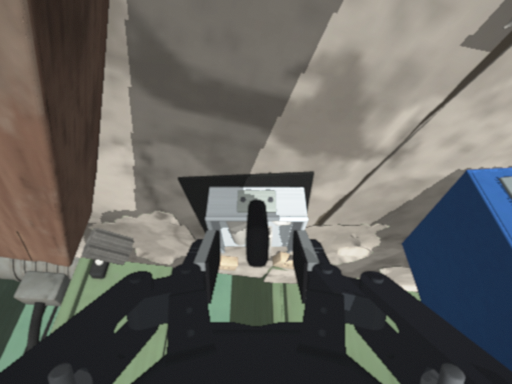

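Emit:
step_arm([
  {"dx": 2,"dy": 0,"dz": 0.3,"ax": 0,"ay": 0,"az": 0},
  {"dx": 3.4,"dy": 0,"dz": 0.3,"ax": 0,"ay": 0,"az": 0},
  {"dx": 3.9,"dy": 0,"dz": 0.3,"ax": 0,"ay": 0,"az": 0},
  {"dx": 3.9,"dy": 0,"dz": 0.3,"ax": 0,"ay": 0,"az": 0},
  {"dx": 3.9,"dy": 0,"dz": 0.3,"ax": 0,"ay": 0,"az": 0},
  {"dx": 3.9,"dy": 0,"dz": 0.3,"ax": 0,"ay": 0,"az": 0},
  {"dx": 3.9,"dy": 0,"dz": 0.3,"ax": 0,"ay": 0,"az": 0},
  {"dx": 3.9,"dy": 0,"dz": 0.3,"ax": 0,"ay": 0,"az": 0},
])

```text
t: 13.35
position: [0.517, 0.1179, 0.0638]
ee_rot: [-0.131, 0.901, 0.268]
wrist_force: [-0.8, 0.7, -0.5]
opening: 0.495
```

Run:
```python
from h import *
st,b=shot("wrist","w9"); print(st["position"])
S=np.array([.6068,.1427,.003]); Rs=Rn.from_euler("z",16.8,degrees=True)
g=S+Rs.apply([-.093,0,.0635]); u=Rs.apply([np.sin(np.radians(38)),0,-np.cos(np.radians(38))])
Rw=pose(u,Rs.apply([1,0,0]))
print(rel(g+.002*u,Rw,st))
```

```text
[0.51698411 0.11793191 0.06381374]
(array([-0.  , -0.22,  0.18]), array([-0.21,  0.03,  0.16]))
```

View pics/w9.png

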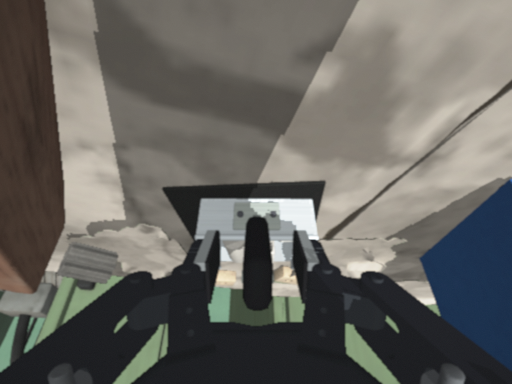

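Emit:
step_arm([
  {"dx": 0,"dy": 0,"dz": 0,"ax": 0,"ay": 0,"az": 0},
  {"dx": 0,"dy": 0,"dz": 0,"ax": 0,"ay": 0,"az": 0},
  {"dx": 0,"dy": 0,"dz": 0,"ax": 0,"ay": 0,"az": 0},
  {"dx": 0,"dy": 0,"dz": 0,"ax": 0,"ay": 0,"az": 0},
  {"dx": 0,"dy": 0,"dz": 0,"ax": 0,"ay": 0,"az": 0},
  {"dx": 0,"dy": 0,"dz": 0,"ax": 0,"ay": 0,"az": 0},
  {"dx": 0,"dy": 0,"dz": 0,"ax": 0,"ay": 0,"az": 0},
  {"dx": 0,"dy": 0,"dz": 0,"ax": 0,"ay": 0,"az": 0},
], hand=0, newtons=118)

```text
t: 14.2
position: [0.517, 0.1179, 0.0636]
ee_rot: [-0.131, 0.901, 0.268]
wrist_force: [-3.1, -1.1, 5.9]
opening: 0.149
```

Run:
```python
from h import *
st,b=shot("wrist","w10"); print(st["position"],st["ee_rot"],st["opening"],st["wrist_force"],st["wrist_torque"],st["q"])
np.save("grasp.npy",np.r_[st["position"],st["ee_rot"]])
R=Rn.from_rotvec(st["ee_rot"]); print(R.inv().apply([0,0,1])*100)
```

```text
[0.51696864 0.11793772 0.06362412] [-0.13077759  0.90070444  0.26842366] 0.14911886292029028 [-3.13172667 -1.05805528  5.89434949] [-0.1107284   0.44733792 -0.05643682] [ 0.18937549  0.25377391 -1.14052912 -0.48473874  0.06105361 -0.07815112]
[-7.87765750e+01  6.58507729e-03  6.15974933e+01]
```

View pics/w10.png

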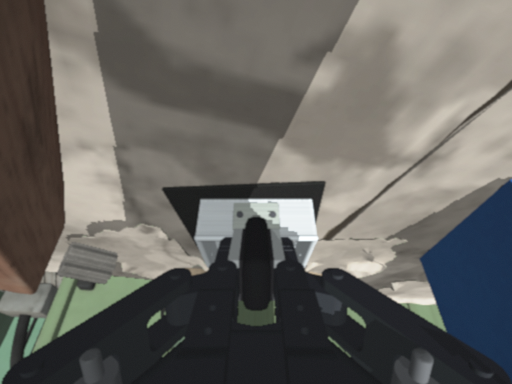

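```bash
cat > kin.py <<'E'
from h import *
from scipy.optimize import least_squares
lo=np.array([-2.78,-.83,-1.28,-1.9,-1.57,-3.14]); hi=np.array([2.78,1.72,1.37,2.12,1.48,3.14])
def fk(q,k):
    r0,h0,L1,L2,L3,L4=k
    p=q[1]-q[2]; P=p+q[3]
    R=Rn.from_euler("z",q[0])*Rn.from_euler("y",P)
    w=Rn.from_euler("z",q[0]).apply([r0+L1*np.sin(q[1])+L2*np.cos(p),0,h0+L1*np.cos(q[1])-L2*np.sin(p)])
    R5=R*Rn.from_euler("z",q[4])
    return w+R.apply([L4,0,0])+R5.apply([L3,0,0]), R5*Rn.from_euler("x",q[5])
S=[([-1.33100677,.260688622,-.139400820,1.17266594,0,1.5708],(.12452427,-.50935033,.24745)),([.20716,.35581,-.0757954,1.13932,0,3.0581],(.56119,.11771,.21917)),([.2100888,.192981,-.336121,1.04033,0,.6798],(.462627,.09865,.208112)),
([.15924493,-.17445382,-.96899868,.1140869,.07946645,-.10185949],(.46553353,.09916032,.210046)),([.18937549,.25377391,-1.14052912,-.48473874,.06105361,-.07815112],(.51696864,.11793772,.06362412))]
def fitk():
    f=lambda k: np.concatenate([(fk(q,k)[0]-np.array(p))*1e3 for q,p in S])
    r=least_squares(f,[.03,.2,.53,.39,.2,.1]); return r.x,r.fun
K,res=fitk()
def ik(P,R,q0):
    f=lambda q: np.r_[(fk(q,K)[0]-P)*10,(fk(q,K)[1].inv()*R).as_rotvec()*3]
    r=least_squares(f,np.clip(q0,lo+.001,hi-.001),bounds=(lo,hi)); return r.x,np.abs(r.fun).max()
g=np.load("grasp.npy"); Gp,GR=g[:3],Rn.from_rotvec(g[3:])
SP=np.array([.6062,.1447,.003]); SR=Rn.from_euler("z",16.8,degrees=True)
# tool in scoop
TSp=SR.inv().apply(Gp-SP); TSR=SR.inv()*GR
HP=np.array([.5154,.3839,0]); HY=21.3
def scoop2tool(p,R): return p+R.apply(TSp), R*TSR
def lip_pose(xh,zh,th,yh=0):
    "scoop pose with lip underside at hopper (xh,yh,zh), pitch th deg nose down"
    Rh=Rn.from_euler("z",HY,degrees=True); R=Rh*Rn.from_euler("y",th,degrees=True)
    return HP+Rh.apply([xh,yh,zh])-R.apply([.07,0,0]), R
E
python3 - <<'E'
from kin import *
print(K.round(4)); print(res.round(1)); print(TSp)
for q,p in S[-2:]: print(fk(q,K)[1].as_rotvec())
q=np.array(S[-1][0])
W=[("lift",SP+[0,0,.12],SR),("lift2",SP+[0,0,.23],SR)]
W.append(("over",)+lip_pose(.02,.23,0))
for phi in (0,10,20,30,40,50,54):
    th=phi+8; d=.078; a=np.radians(phi)
    W.append((phi,)+lip_pose(-.0545+d*np.cos(a),.1785-d*np.sin(a)+(.004 if phi==0 else 0),th))
for n,p,R in W:
    tp,tR=scoop2tool(p,R); q,e=ik(tp,tR,q); print(n,tp.round(3),q.round(2),round(e,4))
E
```

```text
[-0.0907  0.3444  0.6821  0.4854  0.2985  0.2723]
[  1.6  -6.5  -3.9  14.    3.2  -9.3 -12.8  -2.7 -10.1   6.    0.6  10.3
 -13.7  -2.9  13.1]
[-0.09315807  0.00017065  0.06062412]
[-0.13061235  0.89810833  0.26825554]
[-0.13077758  0.90070444  0.26842366]
lift [0.517 0.118 0.184] [ 0.19 -0.02 -0.96 -0.03  0.06 -0.08] 0.0
lift2 [0.517 0.118 0.294] [ 0.19 -0.2  -0.79  0.32  0.06 -0.08] 0.0
over [0.382 0.332 0.291] [ 0.9  -0.19 -0.76  0.41 -0.32  0.44] 0.0
0 [0.395 0.337 0.265] [ 0.84 -0.09 -0.65  0.54 -0.23  0.42] 0.0
10 [0.409 0.343 0.273] [ 0.77  0.01 -0.45  0.79 -0.14  0.38] 0.0
20 [0.425 0.349 0.282] [ 0.72  0.14 -0.23  1.04 -0.06  0.35] 0.0
30 [0.442 0.356 0.288] [ 0.68  0.29 -0.    1.28 -0.    0.31] 0.0
40 [0.46  0.363 0.29 ] [0.64 0.45 0.23 1.52 0.04 0.27] 0.0
50 [0.479 0.37  0.289] [0.62 0.63 0.49 1.77 0.08 0.24] 0.0
54 [0.486 0.373 0.288] [0.61 0.71 0.61 1.88 0.09 0.22] 0.0
```

Emit:
step_arm([
  {"dx": -0.4,"dy": 0,"dz": 0.3,"ax": 0,"ay": 0,"az": 0},
  {"dx": -1.2,"dy": 0,"dz": 0.92,"ax": 0,"ay": 0,"az": 0},
  {"dx": -2.4,"dy": 0,"dz": 1.85,"ax": 0,"ay": 0,"az": 0},
  {"dx": -4,"dy": 0,"dz": 3.1,"ax": 0,"ay": 0,"az": 0},
  {"dx": -5.5,"dy": 0,"dz": 4.3,"ax": 0,"ay": 0,"az": 0},
  {"dx": -6.7,"dy": 0,"dz": 5.2,"ax": 0,"ay": 0,"az": 0},
  {"dx": -7.5,"dy": 0,"dz": 5.85,"ax": 0,"ay": 0,"az": 0},
  {"dx": -7.9,"dy": 0,"dz": 6.2,"ax": 0,"ay": 0,"az": 0},
])

```text
t: 15.05
position: [0.5152, 0.1176, 0.1627]
ee_rot: [-0.131, 0.905, 0.268]
wrist_force: [0.4, 0.2, -6.4]
opening: 0.151
```

Run:
```python
from h import *
st,b=shot("wrist","w11"); print(st["position"],st["q"],st["wrist_force"],st["wrist_torque"],st["opening"])
st,b=shot("scene","s2")
st,b=shot("top","t2")
a=cv2.imread("pics/w11.png");d=cv2.imread("pics/s2.png");e=cv2.imread("pics/t2.png")
o=np.vstack([np.hstack([a[100:300,100:400],cv2.resize(d[120:260,100:310],(300,200))]),cv2.resize(e[150:290,80:290],(600,400))])
cv2.imwrite("pics/m2.png",o)
```

```text
[0.51519637 0.11760398 0.16270548] [ 0.18950317  0.0082069  -0.97302966 -0.06693526  0.06085028 -0.07829151] [ 0.40004007  0.15403316 -6.41996466] [-0.48249707  1.62611455  0.04622998] 0.15110935150228863
```

View pics/m2.png

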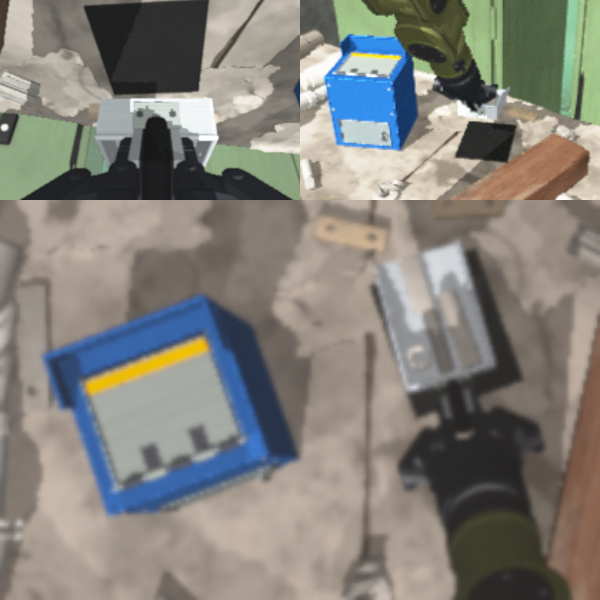

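Run:
```python
from kin import *
st=sense(); T=Rn.from_rotvec(st["ee_rot"])
p,R=lip_pose(-.02,.235,0); tp,tR=scoop2tool(p,R)
print(rel(np.array([.47,.16,.305]),T,st)); print(rel(tp,tR,st),tp)
p,R=lip_pose(.024,.225,0); print(rel(*scoop2tool(p,R),st))
print("level check: scoop z tilt", np.degrees(np.arccos((T*TSR.inv()).apply([0,0,1])[2])))
```

```text
(array([-13.21,   5.36,   6.21]), array([0., 0., 0.]))
(array([-17.09,  24.03,  -0.31]), array([-3.55, -0.19,  2.76])) [0.34469125 0.3175266  0.29562412]
(array([-13.61,  24.4 ,   2.54]), array([-3.55, -0.19,  2.76]))
level check: scoop z tilt 0.19456918012724914
```

Emit:
step_arm([
  {"dx": -0.6,"dy": 0,"dz": 0.45,"ax": 0,"ay": 0,"az": 0},
  {"dx": -2,"dy": 0,"dz": 1.5,"ax": 0,"ay": 0,"az": 0},
  {"dx": -4,"dy": 0.3,"dz": 3,"ax": 0,"ay": 0,"az": 0},
  {"dx": -6.2,"dy": 1,"dz": 4.4,"ax": 0,"ay": 0,"az": 0},
  {"dx": -8.4,"dy": 2,"dz": 5.4,"ax": 0,"ay": 0,"az": 0},
  {"dx": -10.4,"dy": 3.4,"dz": 6,"ax": 0,"ay": 0,"az": 0},
  {"dx": -12,"dy": 5.2,"dz": 6.1,"ax": 0,"ay": 0,"az": 0},
  {"dx": -13.2,"dy": 7.3,"dz": 5.6,"ax": 0,"ay": 0,"az": 0},
])

```text
t: 16.0
position: [0.4608, 0.1777, 0.3038]
ee_rot: [-0.13, 0.9, 0.268]
wrist_force: [0.9, 0.2, -6.0]
opening: 0.151
```

Run:
```python
from kin import *
st=sense(); print(st["position"],st["q"])
p,R=lip_pose(-.01,.23,0); print(rel(*scoop2tool(p,R),st))
```

```text
[0.4608145  0.17774542 0.30375753] [ 0.41658566 -0.2391171  -0.73752549  0.41171537 -0.07892273  0.10208544]
(array([-2.77, 16.78, -5.68]), array([-3.6 ,  0.06,  2.78]))
```

Emit:
step_arm([
  {"dx": -0.4,"dy": 2.2,"dz": -0.7,"ax": -0.4,"ay": 0,"az": 0.3},
  {"dx": -0.8,"dy": 4.7,"dz": -1.5,"ax": -0.9,"ay": 0,"az": 0.7},
  {"dx": -1.2,"dy": 7.5,"dz": -2.5,"ax": -1.5,"ay": 0,"az": 1.2},
  {"dx": -1.7,"dy": 10.3,"dz": -3.5,"ax": -2.1,"ay": 0,"az": 1.6},
  {"dx": -2.1,"dy": 13,"dz": -4.4,"ax": -2.7,"ay": 0,"az": 2.1},
  {"dx": -2.5,"dy": 15.2,"dz": -5.2,"ax": -3.2,"ay": 0,"az": 2.5},
  {"dx": -2.7,"dy": 16.4,"dz": -5.6,"ax": -3.5,"ay": 0,"az": 2.7},
  {"dx": -2.8,"dy": 16.8,"dz": -5.7,"ax": -3.6,"ay": 0,"az": 2.8},
])

```text
t: 16.8
position: [0.3518, 0.3219, 0.2881]
ee_rot: [-0.169, 0.9, 0.346]
wrist_force: [0.4, -0.6, -5.9]
opening: 0.155
```

Run:
```python
from kin import *
st,a=shot("wrist","w12"); print(st["position"],st["q"])
_,d=shot("scene","s3"); _,e=shot("top","t3")
T=Rn.from_rotvec(st["ee_rot"]); sR=T*TSR.inv(); sp=st["position"]-sR.apply(TSp); Rh=Rn.from_euler("z",HY,degrees=True)
lip=sp+sR.apply([.07,0,0]); print("lip in hopper",Rh.inv().apply(lip-HP), (Rh.inv()*sR).as_euler("zyx",degrees=True))
ct=cam("top")
e2=cv2.resize(e,None,fx=4,fy=4,interpolation=cv2.INTER_CUBIC)
for m in [(.07,.043,.012),(.07,-.043,.012),(-.058,.043,.034),(-.058,-.043,.034)]:
    u=proj(ct,sp+sR.apply(m))*4+2; cv2.circle(e2,tuple(int(x) for x in u),5,(0,0,255),1)
cv2.imwrite("pics/m3.png",e2[640:1140,280:880])
o=np.hstack([a[80:384,100:420],cv2.resize(d[110:260,90:250],(320,304))]); cv2.imwrite("pics/m3b.png",o)
```

```text
[0.35178814 0.32189156 0.28814107] [ 0.9587113  -0.2101478  -0.74255822  0.46411999 -0.34626763  0.48341711]
lip in hopper [-0.01200094  0.00233194  0.22698849] [0.29331286 0.18571911 0.00734714]
```

View pics/m3.png

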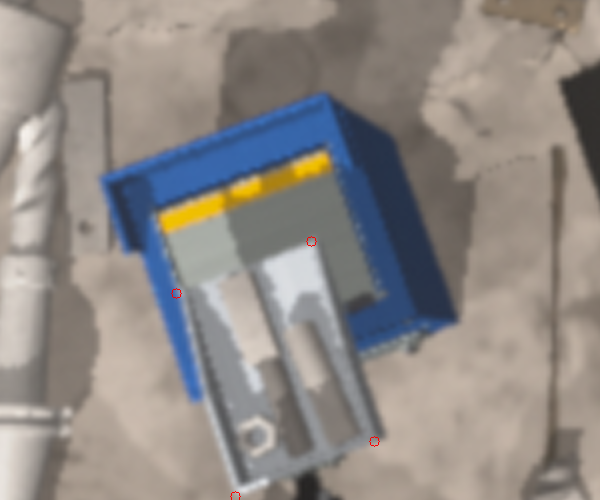

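View pics/m3b.png

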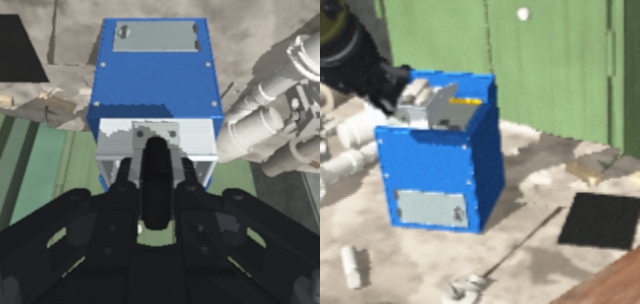

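```bash
cat > wp.py <<'E'
from kin import *
def rows(wps,st=None,yh=.004):
    st=st or sense()
    for x,z,th in wps:
        p,R=lip_pose(x,z,th,yh); s,a=rel(*scoop2tool(p,R),st); print((x,z,th),s.round(1),a.round(1))
def fl(phi,dth=8,d=.078):
    a=np.radians(phi); return (-.0545+d*np.cos(a),.1785-d*np.sin(a),phi+dth)
E
python3 - <<'E'
from wp import *
rows([(-.005,.225,1),(.005,.22,2),(.015,.212,4),(.021,.204,6),(.024,.197,8),(.024,.192,8)])
E
```

```text
(-0.005, 0.225, 1) [0.5 0.4 0.5] [ 0.1  0.9 -0. ]
(0.005, 0.22, 2) [1.3 0.4 1.3] [ 0.1  1.9 -0. ]
(0.015, 0.212, 4) [2.3 0.4 2.1] [ 0.1  3.9 -0. ]
(0.021, 0.204, 6) [3.  0.4 2.6] [ 0.1  5.9 -0. ]
(0.024, 0.197, 8) [3.5 0.4 3. ] [ 0.1  7.9 -0. ]
(0.024, 0.192, 8) [3.9 0.4 2.7] [ 0.1  7.9 -0. ]
```

Emit:
step_arm([
  {"dx": 0.5,"dy": 0.2,"dz": 0.5,"ax": 0,"ay": 0.9,"az": 0},
  {"dx": 1.3,"dy": 0.3,"dz": 1.3,"ax": 0,"ay": 1.9,"az": 0},
  {"dx": 2.3,"dy": 0.4,"dz": 2.1,"ax": 0,"ay": 3.9,"az": 0},
  {"dx": 3,"dy": 0.4,"dz": 2.6,"ax": 0,"ay": 5.9,"az": 0},
  {"dx": 3.5,"dy": 0.4,"dz": 3,"ax": 0,"ay": 7.9,"az": 0},
  {"dx": 3.8,"dy": 0.4,"dz": 2.8,"ax": 0,"ay": 7.9,"az": 0},
  {"dx": 3.8,"dy": 0.4,"dz": 2.8,"ax": 0,"ay": 7.9,"az": 0},
  {"dx": 3.8,"dy": 0.4,"dz": 2.8,"ax": 0,"ay": 7.9,"az": 0},
])

```text
t: 17.75
position: [0.3943, 0.3401, 0.2758]
ee_rot: [-0.193, 1.034, 0.333]
wrist_force: [-0.4, -0.3, -5.8]
opening: 0.148
```

Run:
```python
from wp import *
st,a=shot("top","t4")
T=Rn.from_rotvec(st["ee_rot"]); sR=T*TSR.inv(); sp=st["position"]-sR.apply(TSp); Rh=Rn.from_euler("z",HY,degrees=True)
lip=sp+sR.apply([.07,0,0]); print("lip in hopper",Rh.inv().apply(lip-HP), (Rh.inv()*sR).as_euler("zyx",degrees=True),st["wrist_force"],st["q"])
_,d=shot("scene","s4")
cv2.imwrite("pics/m4.png",np.hstack([cv2.resize(a[150:290,70:220],(450,420)),cv2.resize(d[120:250,90:230],(350,420))[:, :330]]))
rows([fl(p) for p in (3,8,13,18,23,28,33,38)])
```

```text
lip in hopper [0.02439283 0.00311925 0.19305752] [ 0.02838679  7.98934248 -0.01816246] [-0.42704035 -0.27446342 -5.79604341] [ 0.84719417 -0.06915109 -0.5860726   0.58026422 -0.23371918  0.42274597]
(np.float64(0.023393103710856754), np.float64(0.17441779541305039), 11) [ 1.2  0.1 -0.2] [ 0.   3.1 -0. ]
(np.float64(0.022740909361842483), np.float64(0.1676444981251149), 16) [1.  0.1 0.7] [ 0.   8.1 -0.1]
(np.float64(0.02150086505324835), np.float64(0.1609538177611785), 21) [1.  0.1 1.7] [ 0.  13.1 -0.1]
(np.float64(0.019682408271021974), np.float64(0.1543966744387541), 26) [1.1 0.1 2.7] [ 0.  18.1 -0.1]
(np.float64(0.017299378569290348), np.float64(0.14802297197783665), 31) [1.2 0.1 3.6] [ 0.  23.1 -0.1]
(np.float64(0.01436991224299631), np.float64(0.14188121810270052), 36) [1.4 0.1 4.6] [-0.  28.1 -0.1]
(np.float64(0.010916304299743072), np.float64(0.13601815526882788), 41) [1.7 0.1 5.5] [-0.  33.1 -0.2]
(np.float64(0.006964838781324312), np.float64(0.13047840492459864), 46) [2.1 0.1 6.4] [-0.  38.1 -0.2]
```

View pics/m4.png

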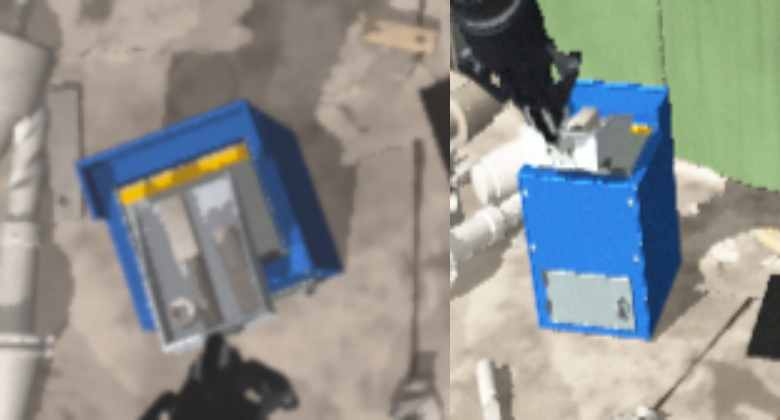

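Emit:
step_arm([
  {"dx": 1.2,"dy": 0.1,"dz": 0,"ax": 0,"ay": 3.1,"az": 0},
  {"dx": 1,"dy": 0.1,"dz": 0.7,"ax": 0,"ay": 8.1,"az": 0},
  {"dx": 1,"dy": 0.1,"dz": 1.7,"ax": 0,"ay": 13.1,"az": 0},
  {"dx": 1.1,"dy": 0.1,"dz": 2.7,"ax": 0,"ay": 18.1,"az": 0},
  {"dx": 1.2,"dy": 0.1,"dz": 3.6,"ax": 0,"ay": 23.1,"az": 0},
  {"dx": 1.4,"dy": 0.1,"dz": 4.6,"ax": 0,"ay": 28.1,"az": 0},
  {"dx": 1.7,"dy": 0.1,"dz": 5.5,"ax": 0,"ay": 33.1,"az": 0},
  {"dx": 2.1,"dy": 0.1,"dz": 6.4,"ax": 0,"ay": 38.1,"az": 0},
])

```text
t: 18.65
position: [0.4582, 0.3671, 0.293]
ee_rot: [-0.314, 1.683, 0.275]
wrist_force: [0.5, 0.3, -1.5]
opening: 0.15
```

Run:
```python
from wp import *
st,a=shot("top","t5")
T=Rn.from_rotvec(st["ee_rot"]); sR=T*TSR.inv(); sp=st["position"]-sR.apply(TSp); Rh=Rn.from_euler("z",HY,degrees=True)
lip=sp+sR.apply([.07,0,0]); print("lip in hopper",Rh.inv().apply(lip-HP), (Rh.inv()*sR).as_euler("zyx",degrees=True),st["wrist_force"],st["wrist_torque"],st["q"])
_,d=shot("scene","s5")
cv2.imwrite("pics/m5.png",np.hstack([cv2.resize(a[150:290,70:220],(450,420)),cv2.resize(d[120:250,90:230],(350,420))[:, :330]]))
rows([fl(p) for p in (43,48,51)]+[fl(52,10),fl(53,12)])
```

```text
lip in hopper [0.01120408 0.00562916 0.13397054] [ 0.06183628 45.66831172  0.18486939] [ 0.45368199  0.3471511  -1.5354119 ] [ 0.11861003 -0.4334504   0.03721022] [0.65569385 0.45772491 0.26776284 1.50871045 0.03825601 0.28402514]
(np.float64(0.002545588726295296), np.float64(0.1253041279151251), 51) [-0.2 -0.1  0.4] [-0.   5.2 -0.2]
(np.float64(-0.0023078127040090587), np.float64(0.12053470361276325), 56) [-0.3 -0.1  1.4] [-0.  10.2 -0.2]
(np.float64(-0.0054130094981126725), np.float64(0.11788261500635626), 59) [-0.3 -0.1  1.9] [-0.  13.2 -0.2]
(np.float64(-0.006478404924598655), np.float64(0.11703516121867567), 62) [-0.4 -0.1  2.7] [-0.  16.2 -0.2]
(np.float64(-0.007558428194140224), np.float64(0.11620643021631115), 65) [-0.6 -0.1  3.5] [-0.  19.2 -0.2]
```

View pics/m5.png

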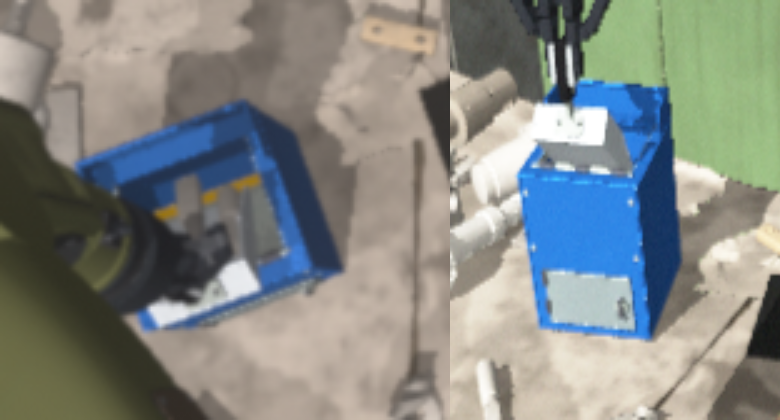

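Emit:
step_arm([
  {"dx": -0.2,"dy": 0,"dz": 0.4,"ax": 0,"ay": 5.2,"az": 0},
  {"dx": -0.3,"dy": 0,"dz": 1.4,"ax": 0,"ay": 10.2,"az": 0},
  {"dx": -0.3,"dy": 0,"dz": 1.9,"ax": 0,"ay": 13.2,"az": 0},
  {"dx": -0.4,"dy": 0,"dz": 2.7,"ax": 0,"ay": 16.2,"az": 0},
  {"dx": -0.4,"dy": 0,"dz": 2.7,"ax": 0,"ay": 16.2,"az": 0},
  {"dx": -0.4,"dy": 0,"dz": 2.7,"ax": 0,"ay": 16.2,"az": 0},
  {"dx": -0.4,"dy": 0,"dz": 2.7,"ax": 0,"ay": 16.2,"az": 0},
  {"dx": -0.4,"dy": 0,"dz": 2.7,"ax": 0,"ay": 16.2,"az": 0},
])

```text
t: 19.55
position: [0.4815, 0.3758, 0.2922]
ee_rot: [-0.366, 1.961, 0.239]
wrist_force: [4.1, 2.0, -1.6]
opening: 0.149
```

Run:
```python
from wp import *
st,a=shot("top","t6")
T=Rn.from_rotvec(st["ee_rot"]); sR=T*TSR.inv(); sp=st["position"]-sR.apply(TSp); Rh=Rn.from_euler("z",HY,degrees=True)
lip=sp+sR.apply([.07,0,0]); print("lip in hopper",Rh.inv().apply(lip-HP), (Rh.inv()*sR).as_euler("zyx",degrees=True),st["wrist_force"],st["wrist_torque"],st["q"])
_,d=shot("scene","s6")
cv2.imwrite("pics/m6.png",np.hstack([cv2.resize(a[170:270,90:210],(500,420)),cv2.resize(d[120:250,90:230],(350,420))[:, :280]]))
```

```text
lip in hopper [-0.0111051   0.00535058  0.11975234] [-4.53942729e-02  6.18834349e+01  3.05240711e-01] [ 4.10455151  1.95245599 -1.61550264] [ 0.71776384 -2.13719864  0.11811398] [0.61375218 0.75663519 0.72963551 1.9490775  0.09859155 0.22426624]
```

View pics/m6.png

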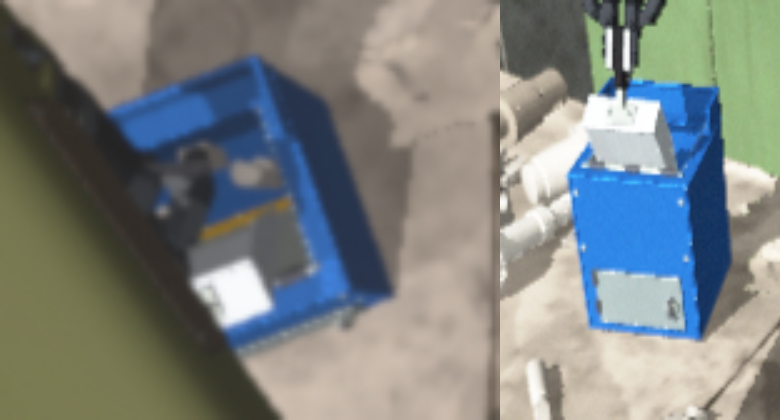

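Emit:
step_arm([
  {"dx": 0,"dy": 0,"dz": 0,"ax": 0,"ay": 0,"az": 0},
  {"dx": 0,"dy": 0,"dz": 0,"ax": 0,"ay": 0,"az": 0},
  {"dx": 0,"dy": 0,"dz": 0,"ax": 0,"ay": 0,"az": 0},
  {"dx": 0,"dy": 0,"dz": 0,"ax": 0,"ay": 0,"az": 0},
  {"dx": 0,"dy": 0,"dz": 0,"ax": 0,"ay": 0,"az": 0},
  {"dx": 0,"dy": 0,"dz": 0,"ax": 0,"ay": 0,"az": 0},
  {"dx": 0,"dy": 0,"dz": 0,"ax": 0,"ay": 0,"az": 0},
  {"dx": 0,"dy": 0,"dz": 0,"ax": 0,"ay": 0,"az": 0},
])

```text
t: 20.45
position: [0.4808, 0.3753, 0.2909]
ee_rot: [-0.366, 1.968, 0.237]
wrist_force: [1.8, 1.7, 2.3]
opening: 0.151
```

Run:
```python
from wp import *
st,a=shot("top","t7"); print(st["wrist_force"],st["wrist_torque"],st["position"])
_,d=shot("wrist","w7x")
cv2.imwrite("pics/m7.png",np.hstack([cv2.resize(a[170:270,90:210],(420,420)),cv2.resize(d,(370,420))]))
```

```text
[1.83544471 1.67732868 2.30583558] [ 0.61654522 -1.26426742  0.06673415] [0.48076852 0.37534102 0.29087919]
```

View pics/m7.png

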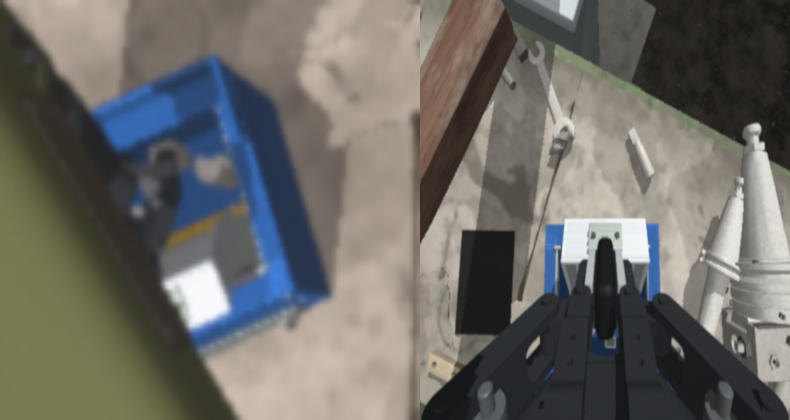

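Run:
```python
import cv2,numpy as np
a=cv2.imread("pics/t7.png");d=cv2.imread("pics/t6.png")
cv2.imwrite("pics/m8.png",np.hstack([cv2.resize(x[185:245,110:170],(395,395),interpolation=cv2.INTER_CUBIC) for x in (d,a)]))
```

```text
(no output)
```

View pics/m8.png

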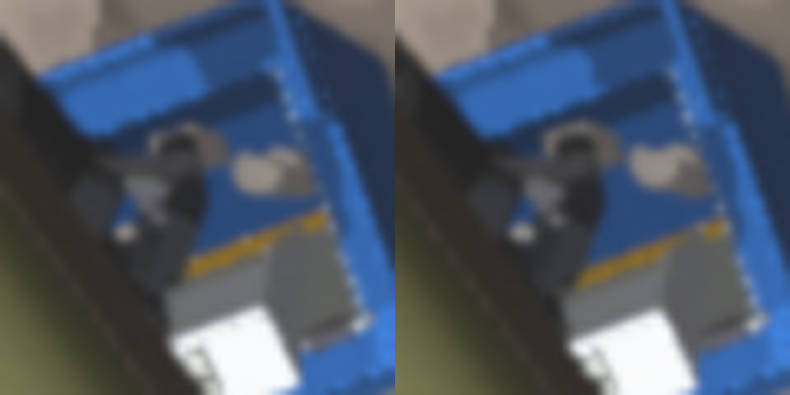

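Run:
```python
from wp import *
rows([(-.012,.13,60),(-.014,.15,60),(-.016,.175,60),(-.018,.2,60),(-.018,.23,52),(-.018,.25,44),(-.02,.26,36),(-.03,.26,28)])
```

```text
(-0.012, 0.13, 60) [-0.7 -0.  -1. ] [ 0.  -2.2 -0.2]
(-0.014, 0.15, 60) [-2.5 -0.  -2. ] [ 0.  -2.2 -0.2]
(-0.016, 0.175, 60) [-4.7 -0.  -3.2] [ 0.  -2.2 -0.2]
(-0.018, 0.2, 60) [-6.9 -0.  -4.4] [ 0.  -2.2 -0.2]
(-0.018, 0.23, 52) [-8.1 -0.1 -7.5] [  0.  -10.2  -0.2]
(-0.018, 0.25, 44) [ -8.2  -0.1 -10. ] [  0.  -18.2  -0.2]
(-0.02, 0.26, 36) [ -7.1  -0.1 -12.1] [  0.  -26.2  -0.2]
(-0.03, 0.26, 28) [ -4.5  -0.1 -14.1] [  0.  -34.2  -0.1]
```

Emit:
step_arm([
  {"dx": -0.7,"dy": 0,"dz": -1,"ax": 0,"ay": -2.2,"az": 0},
  {"dx": -2.5,"dy": 0,"dz": -2,"ax": 0,"ay": -2.2,"az": 0},
  {"dx": -4.7,"dy": 0,"dz": -3.2,"ax": 0,"ay": -2.2,"az": 0},
  {"dx": -6.9,"dy": 0,"dz": -4.4,"ax": 0,"ay": -2.2,"az": 0},
  {"dx": -8.1,"dy": 0,"dz": -7.5,"ax": 0,"ay": -10.2,"az": 0},
  {"dx": -8.2,"dy": 0,"dz": -10,"ax": 0,"ay": -18.2,"az": 0},
  {"dx": -7.1,"dy": 0,"dz": -12.1,"ax": 0,"ay": -26.2,"az": 0},
  {"dx": -4.5,"dy": 0,"dz": -14.1,"ax": 0,"ay": -34.2,"az": 0},
])

```text
t: 21.35
position: [0.3816, 0.3373, 0.3929]
ee_rot: [-0.26, 1.399, 0.304]
wrist_force: [0.6, 0.6, -0.1]
opening: 0.152
```

Run:
```python
from wp import *
st,a=shot("top","t8"); print(st["wrist_force"],st["wrist_torque"],st["position"],st["q"])
_,d=shot("scene","s8")
cv2.imwrite("pics/m9.png",np.hstack([cv2.resize(a[160:290,80:210],(420,420)),cv2.resize(d[100:250,80:230],(370,420))]))
```

```text
[ 0.56975099  0.60512734 -0.07678063] [-0.00341751  0.26574514  0.02526649] [0.38161675 0.33732439 0.39287935] [ 0.75903767  0.10413196  0.02516261  1.34835703 -0.05906288  0.38671442]
```

View pics/m9.png

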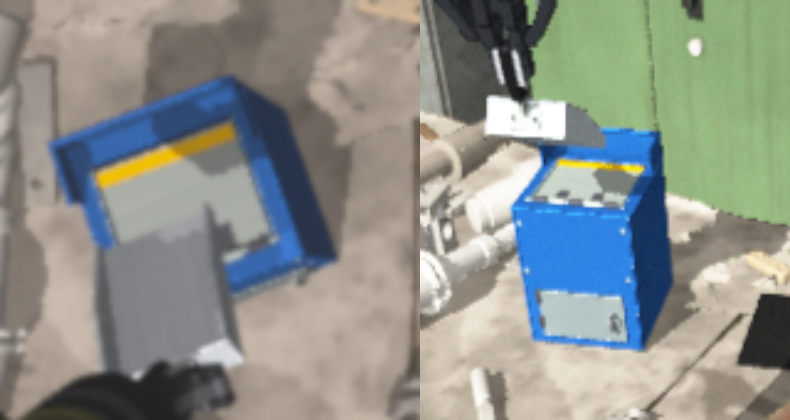

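Run:
```python
from wp import *
st=sense(); p,R=lip_pose(-.05,.26,0,0); s=scoop2tool(p,R); print(s[0],rel(*s,st))
print(rel(Gp+[0,0,.2],GR,st), Gp+[0,0,.2])
```

```text
[0.31674051 0.30662906 0.32062412] (array([ 5.27,  0.21, -5.86]), array([  0.53, -31.16,   0.59]))
(array([ 12.65, -24.56,   5.15]), array([  4.74, -31.11,  -1.15])) [0.51696864 0.11793772 0.26362412]
```

Emit:
step_arm([
  {"dx": 1.3,"dy": 0,"dz": -1.5,"ax": 0,"ay": -7.8,"az": 0},
  {"dx": 2.6,"dy": 0,"dz": -3,"ax": 0,"ay": -15.6,"az": 0},
  {"dx": 4,"dy": 0,"dz": -4.5,"ax": 0,"ay": -23.4,"az": 0},
  {"dx": 5.2,"dy": -0.8,"dz": -5.8,"ax": 0.5,"ay": -31,"az": 0.5},
  {"dx": 5.2,"dy": -3,"dz": -5.5,"ax": 1.2,"ay": -31.1,"az": 0.3},
  {"dx": 5.4,"dy": -6,"dz": -4.8,"ax": 2,"ay": -31.1,"az": 0},
  {"dx": 5.8,"dy": -9.5,"dz": -4,"ax": 2.8,"ay": -31.1,"az": -0.3},
  {"dx": 6.3,"dy": -13,"dz": -3,"ax": 3.5,"ay": -31.1,"az": -0.6},
])

```text
t: 22.25
position: [0.408, 0.2073, 0.3222]
ee_rot: [-0.126, 0.88, 0.297]
wrist_force: [0.7, 1.3, -2.3]
opening: 0.151
```

Run:
```python
from wp import *
st=sense(); print(st["position"],rel(Gp+[0,0,.15],GR,st),rel(Gp+[0,0,.05],GR,st))
```

```text
[0.40803046 0.20729741 0.32224639] (array([ 13.12, -11.99,  -0.88]), array([ 0.58,  1.27, -1.4 ])) (array([ 20.86, -12.11,  -7.21]), array([ 0.58,  1.27, -1.4 ]))
```

Emit:
step_arm([
  {"dx": 1.5,"dy": -2.5,"dz": 0.5,"ax": 0.1,"ay": 0.2,"az": -0.2},
  {"dx": 3.5,"dy": -5,"dz": 0.8,"ax": 0.2,"ay": 0.5,"az": -0.5},
  {"dx": 6,"dy": -7.5,"dz": 0.6,"ax": 0.4,"ay": 0.8,"az": -0.8},
  {"dx": 9,"dy": -9.8,"dz": 0.2,"ax": 0.6,"ay": 1.2,"az": -1.2},
  {"dx": 11.5,"dy": -11.5,"dz": -0.5,"ax": 0.6,"ay": 1.3,"az": -1.4},
  {"dx": 13,"dy": -12,"dz": -0.9,"ax": 0.6,"ay": 1.3,"az": -1.4},
  {"dx": 15,"dy": -12,"dz": -2.4,"ax": 0.6,"ay": 1.3,"az": -1.4},
  {"dx": 17,"dy": -12,"dz": -4,"ax": 0.6,"ay": 1.3,"az": -1.4},
])

```text
t: 23.05
position: [0.5182, 0.1199, 0.1644]
ee_rot: [-0.127, 0.901, 0.266]
wrist_force: [-0.3, -0.4, -2.8]
opening: 0.153
```

Run:
```python
from wp import *
st,a=shot("wrist","w20"); print(st["position"],rel(Gp+[0,0,.03],GR,st),rel(Gp+[0,0,.0],GR,st))
_,e=shot("top","t20"); _,d=shot("scene","s20")
b=cv2.imread("pics/w11.png")
cv2.imwrite("pics/m20.png",np.vstack([np.hstack([a[150:300,150:350],b[150:300,150:350]]),np.hstack([cv2.resize(e[150:300,160:360],(200,150)),cv2.resize(d[150:250,150:283],(200,150))])]).repeat(2,0).repeat(2,1)[:600])
```

```text
[0.51823913 0.11990281 0.16443578] (array([ 5.47, -0.17, -4.5 ]), array([-0.25, -0.01, -0.  ])) (array([ 7.83, -0.18, -6.35]), array([-0.25, -0.01, -0.  ]))
```

View pics/m20.png

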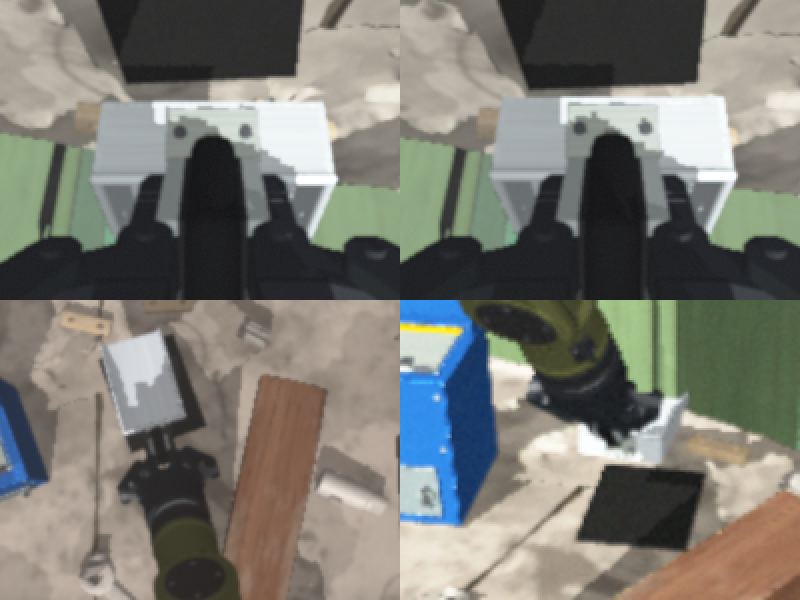

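Emit:
step_arm([
  {"dx": 1.2,"dy": -0.1,"dz": -1,"ax": -0.2,"ay": 0,"az": 0},
  {"dx": 3,"dy": -0.2,"dz": -2.4,"ax": -0.2,"ay": 0,"az": 0},
  {"dx": 4.8,"dy": -0.2,"dz": -3.9,"ax": -0.2,"ay": 0,"az": 0},
  {"dx": 6.1,"dy": -0.2,"dz": -4.9,"ax": -0.2,"ay": 0,"az": 0},
  {"dx": 6.9,"dy": -0.2,"dz": -5.6,"ax": -0.2,"ay": 0,"az": 0},
  {"dx": 7.3,"dy": -0.2,"dz": -5.95,"ax": -0.2,"ay": 0,"az": 0},
  {"dx": 7.6,"dy": -0.2,"dz": -6.2,"ax": -0.2,"ay": 0,"az": 0},
  {"dx": 7.7,"dy": -0.2,"dz": -6.3,"ax": -0.2,"ay": 0,"az": 0},
])

```text
t: 24.0
position: [0.5206, 0.1188, 0.069]
ee_rot: [-0.13, 0.893, 0.269]
wrist_force: [0.4, 1.0, -3.3]
opening: 0.152
```

Run:
```python
from wp import *
st,a=shot("wrist","w21"); print(st["position"],rel(Gp,GR,st),st["wrist_force"],st["wrist_torque"])
_,e=shot("top","t21"); cv2.imwrite("pics/m21.png",cv2.resize(e[150:270,180:340],(800,600),interpolation=cv2.INTER_CUBIC))
```

```text
[0.52061757 0.11882413 0.06895899] (array([ 0.18,  0.02, -0.63]), array([0.04, 0.45, 0.02])) [ 0.40852188  1.02962075 -3.27129094] [-0.27673021  0.983144   -0.00315167]
```

View pics/m21.png

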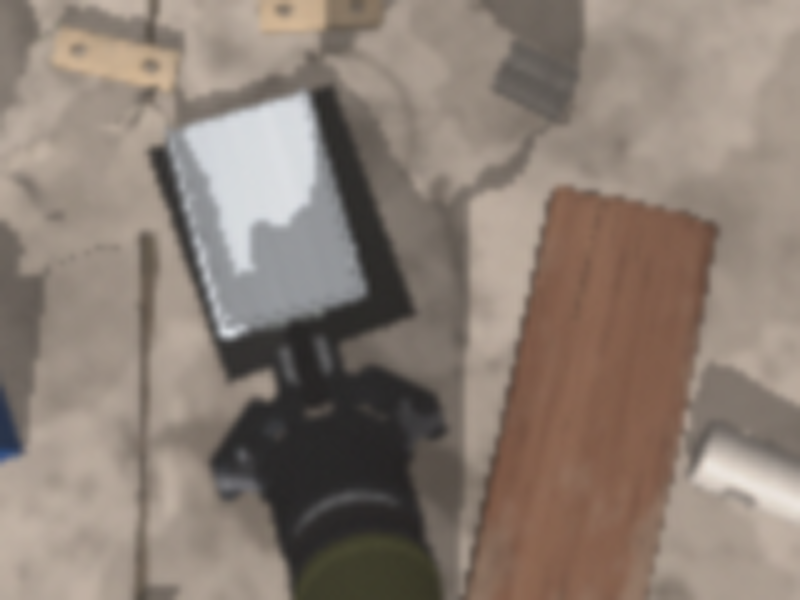

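Emit:
step_arm([
  {"dx": 0.1,"dy": 0,"dz": -0.1,"ax": 0,"ay": 0.2,"az": 0},
  {"dx": 0.15,"dy": 0,"dz": -0.25,"ax": 0,"ay": 0.4,"az": 0},
  {"dx": 0.2,"dy": 0,"dz": -0.4,"ax": 0,"ay": 0.4,"az": 0},
  {"dx": 0.2,"dy": 0,"dz": -0.5,"ax": 0,"ay": 0.4,"az": 0},
  {"dx": 0.2,"dy": 0,"dz": -0.5,"ax": 0,"ay": 0.4,"az": 0},
  {"dx": 0.2,"dy": 0,"dz": -0.5,"ax": 0,"ay": 0.4,"az": 0},
  {"dx": 0.2,"dy": 0,"dz": -0.5,"ax": 0,"ay": 0.4,"az": 0},
  {"dx": 0.2,"dy": 0,"dz": -0.5,"ax": 0,"ay": 0.4,"az": 0},
])

```text
t: 24.9
position: [0.5176, 0.1179, 0.0638]
ee_rot: [-0.131, 0.901, 0.268]
wrist_force: [-1.0, 0.7, -2.4]
opening: 0.146
```

Run:
```python
from wp import *
st,a=shot("wrist","w22"); print(st["position"],rel(Gp,GR,st),st["wrist_force"],st["wrist_torque"])
b=cv2.imread("pics/w10.png")
cv2.imwrite("pics/m22.png",np.hstack([a[150:300,150:350],b[150:300,150:350]]).repeat(2,0).repeat(2,1))
```

```text
[0.51759346 0.117851   0.06378006] (array([-0.02,  0.03, -0.05]), array([0.03, 0.  , 0.03])) [-0.96331104  0.7455266  -2.43944561] [-0.31233997  1.00741814  0.01460458]
```

View pics/m22.png

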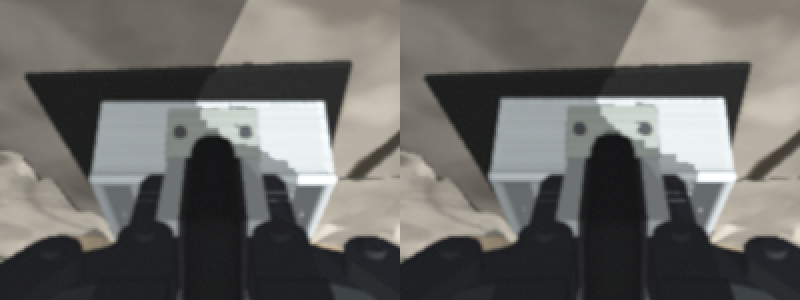

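Emit:
step_arm([
  {"dx": 0.04,"dy": 0,"dz": -0.03,"ax": 0,"ay": 0,"az": 0},
  {"dx": 0.08,"dy": 0,"dz": -0.06,"ax": 0,"ay": 0,"az": 0},
  {"dx": 0.12,"dy": 0,"dz": -0.09,"ax": 0,"ay": 0,"az": 0},
  {"dx": 0.14,"dy": 0,"dz": -0.11,"ax": 0,"ay": 0,"az": 0},
  {"dx": 0.14,"dy": 0,"dz": -0.11,"ax": 0,"ay": 0,"az": 0},
  {"dx": 0.14,"dy": 0,"dz": -0.11,"ax": 0,"ay": 0,"az": 0},
  {"dx": 0.14,"dy": 0,"dz": -0.11,"ax": 0,"ay": 0,"az": 0},
  {"dx": 0.14,"dy": 0,"dz": -0.11,"ax": 0,"ay": 0,"az": 0},
])

```text
t: 25.75
position: [0.5178, 0.1179, 0.0627]
ee_rot: [-0.131, 0.899, 0.268]
wrist_force: [-4.2, -1.2, 6.0]
opening: 0.143
```

Emit:
step_arm([
  {"dx": 0,"dy": 0,"dz": 0,"ax": 0,"ay": 0,"az": 0},
  {"dx": 0,"dy": 0,"dz": 0,"ax": 0,"ay": 0,"az": 0},
  {"dx": 0,"dy": 0,"dz": 0,"ax": 0,"ay": 0,"az": 0},
  {"dx": 0,"dy": 0,"dz": 0,"ax": 0,"ay": 0,"az": 0},
  {"dx": 0,"dy": 0,"dz": 0,"ax": 0,"ay": 0,"az": 0},
  {"dx": 0,"dy": 0,"dz": 0,"ax": 0,"ay": 0,"az": 0},
  {"dx": 0,"dy": 0,"dz": 0,"ax": 0,"ay": 0,"az": 0},
  {"dx": 0,"dy": 0,"dz": 0,"ax": 0,"ay": 0,"az": 0},
], hand=0.5)

```text
t: 26.55
position: [0.5175, 0.1178, 0.0619]
ee_rot: [-0.131, 0.901, 0.268]
wrist_force: [-0.7, 0.1, -0.7]
opening: 0.5
```

Emit:
step_arm([
  {"dx": -0.5,"dy": 0,"dz": 0,"ax": 0,"ay": 0,"az": 0},
  {"dx": -2,"dy": 0,"dz": 0,"ax": 0,"ay": 0,"az": 0},
  {"dx": -4,"dy": 0,"dz": 0,"ax": 0,"ay": 0,"az": 0},
  {"dx": -6.5,"dy": 0,"dz": 0,"ax": 0,"ay": 0,"az": 0},
  {"dx": -9,"dy": 0,"dz": 0,"ax": 0,"ay": 0,"az": 0},
  {"dx": -11.5,"dy": 0,"dz": 0,"ax": 0,"ay": 0,"az": 0},
  {"dx": -14,"dy": 0,"dz": 0,"ax": 0,"ay": 0,"az": 0},
  {"dx": -15,"dy": 0,"dz": 0,"ax": 0,"ay": 0,"az": 0},
])

```text
t: 27.35
position: [0.4279, 0.0914, 0.1819]
ee_rot: [-0.131, 0.898, 0.268]
wrist_force: [-0.0, -0.5, -0.1]
opening: 0.5
```

Run:
```python
from wp import *
st,a=shot("wrist","w23"); print(st["position"],st["opening"],st["wrist_force"],st["q"])
_,e=shot("top","t23"); _,d=shot("scene","s23"); cv2.imwrite("pics/m23.png",np.vstack([cv2.resize(e[145:270,80:340],(780,375),interpolation=cv2.INTER_CUBIC),np.hstack([cv2.resize(d[120:250,100:280],(390,225)),cv2.resize(a[100:260,150:400],(390,225))])]))
```

```text
[0.42792164 0.09135004 0.1819108 ] 0.4999194125380623 [-0.01462806 -0.4576234  -0.13766689] [ 0.15279915 -0.20768539 -1.08268036  0.03433347  0.0830016  -0.10752359]
```

View pics/m23.png

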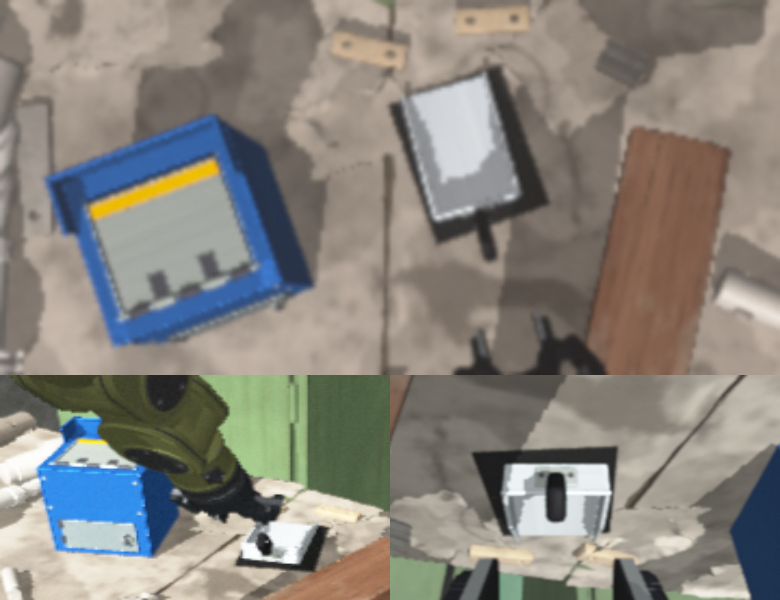

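Run:
```python
from workcell import ticket, sense
print(sense()["t"]); print(ticket.hand_in())
```

```text
27.5
the job is handed in; nothing more can be done
None
```

I put the tube offcut in the scoop, pushed the hopper flap open with the scoop's rim and tipped the scoop. I then drew it out, set it back on its mat and handed the job in at 27.5 s of the 67 s allowed. The hand-in gave no verdict.

**What the last checks showed**
- **Scoop:** it is empty in the pictures. It stands flat on the mat, close to where it started and a few mm left of the mat's centre.
- **Flap:** it looks fully shut in the last top and scene pictures.
- **Other things on the bench:** the slab mill and the two strap-shaped pieces look unmoved, and no loose piece is on the bench.
- **Gripper:** it is open and clear of everything.

**What I could not confirm or what disagreed**
- **Pieces in the hopper:** through the open flap I made out only two pieces and probably the nut, because the arm hid the rest. That all four are inside rests on the scoop being empty, a wrist-force change that fits their weight, and nothing lying outside.
- **Offcut size:** it measured about 19 mm across, against the 34 mm given. Its colour, length and place matched.
- **Scoop position:** the top and wrist cameras differed by about 5 mm sideways. I split the difference, and the scoop went into the opening without trouble.
- **Grip:** the scoop turned by roughly a degree in the gripper. It settled flat when I let go.

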